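# Pack the massage-gun heads

### The job

The heads of the massage gun are kept under the orange lid of the three-compartment organiser: open that one only, and press every head you find there, stem up, fully home into its own matching cutout in the foam of the bamboo kit box. When all of them are in, set the kit box's lift-off lid squarely on it, right down on the rim and flush all round, and see that the orange compartment is shut again. Leave the other compartments closed and everything else on the counter where it is.

Things in the scene. Friction and masses are not known exactly. Their poses are not given: they have to be found in the camera images.
- rack: fixed bamboo board 112 x 470 x 12 mm (26 mm high lips at its ends) under a row of three lidded compartments, each 90 mm deep (x), 144 mm wide (y), 54 mm high, 149 mm apart; origin under its centre, y along the row, +x away from the robot. The order of the compartments varies. Each is a fixed white tray (walls 3 mm, 28 mm high, inner floor 15 mm above the counter) under a coloured hood lid
- lid_orange (a joint): orange hood lid (90 x 144 mm, 26 mm high, hollow), hinged along the far top edge of its tray (axis along the rack's y): 0 shut, grows to 1.75 rad as its front rises and swings over to the far side. A stiff hinge (0.07 Nm): it stays where it is left
- lid_white (a joint): the same with a white lid; 0 is shut
- lid_grey (a joint): the same with a grey lid; 0 is shut
- tab_orange (a point): point in the middle of the free part of the orange lid's pull tab, a flat tongue 14 mm wide (y) and 7 mm thick that sticks out 25 mm from the middle of the lid's front edge; this point is 16 mm out from that edge and turns with the lid. 106 mm from the hinge axis, and when shut 45 mm above the counter
- hinge_orange (a point): middle of the orange lid's hinge axis; its axes turn with the lid (y along the hinge; when shut x points away from the robot, and the tab point is at x -106, z +5 mm)
- tab_white (a point): the same point on the white lid's tab
- tab_grey (a point): the same point on the grey lid's tab
- fork: blue fork head: two-pronged body 50 (x) x 20 (y) x 24 mm on its prongs, on top a round grey stem 18 mm across, 20 mm tall; 44 mm in all, 70 g. Origin in the middle of its underside, z up. Same after a half turn. Not every head is there each time. All stand in the orange compartment in a row along y, some 55 mm in front of the hinge line, in varying order, 3 mm or more apart; stem tops 59 mm up
- spade: red spade head: block 44 (x) x 16 (y) x 24 mm with the same stem; origin and axes as for the fork head
- flat: black flat head: disc 38 mm across and 24 mm thick, lower edge chamfered, with the same stem; origin as above
- cushion: green cushion head: disc 32 mm across and 24 mm thick, lower edge chamfered, with the same stem; origin as above
- kitbox: fixed open bamboo box 150 (x) x 136 (y) x 30 mm, 8 mm walls, filled with black foam 132 x 118 mm that rises 12 mm above the rim (top 42 mm up). Four yellow-floored cutouts 18 mm deep, 3 mm larger than their heads, but with springy cheeks on the two y sides 1 mm a side into the head's outline: heads need pushing down with 5 to 10 N (dropped, they rest some 10 mm too high). Origin under its centre
- cut_fork (a point): middle of the floor of the fork head's cutout (oblong 53 x 23 mm, long side along the box's x); 24 mm above the counter; axes as the box
- cut_spade (a point): the same for the spade head (oblong 47 x 19 mm, long side along the box's x)
- cut_flat (a point): the same for the flat head (round, 41 mm)
- cut_cushion (a point): the same for the cushion head (round, 35 mm)
- cap: the kit box's lift-off lid, at first lying on the counter open side down: bamboo cap 150 (x) x 136 (y) x 49 mm, 6 mm thick, hollow below (inside 138 x 124 mm, so that it goes over the foam block with 3 mm to spare on each side and rests on the tray's rim), 300 g; on top a bar grip 70 (x) x 14 (y) x 28 mm, its top 77 mm above the cap's lower edge. Origin in the middle of its lower edge plane; seated, it is 30 mm above the box's origin. It also fits turned by half
- cap_grip (a point): point on the cap's bar grip, 67 mm above its lower edge (10 mm below the top of the bar)
- ball_center (a point): black lacrosse ball, 63 mm, lying in a fixed cork ring (68 mm across) between the kit box and its lid; centre of the ball, some 36 mm above the counter. Leave it alone
- shaker: steel shaker bottle, 76 mm across, 205 mm tall, to the left; origin under it. Leave it alone
- peanut: wooden peanut massage roller, 132 x 64 mm, lying; origin under its middle. Leave it alone
- mouthguard: blue mouthguard case, 82 x 72 x 28 mm; origin under its middle. Leave it alone
- latchbox: bamboo box with a magnetic latch, 80 x 110 x 47 mm; origin under its middle. Leave it alone
Things that resemble listed ones, but are neither listed nor needed, are in the scene too. What is shaped like the cap but red is not meant.

How it is judged:
By the outcome, as a careful person would: the job done as asked, in the order asked, and still so for the second after the job is handed in, with the robot touching nothing.
Of fork, spade, flat, cushion only 2 to 4 are there at a start; the rules pass over those that are not, and their reading is None.
At some moment in a run one of cap may be knocked a few centimetres aside while the robot is not near it.
It also fails if it takes over 210 s, if anything falls off the work surface, if the arm or the gripper's body presses on something with over 40 N, if the wrist force passes 120 N, or if a joint passes its speed limit or range.

### The arm

A 6-joint arm with a two-finger parallel gripper is mounted at the origin on the work surface. World frame = base frame: x ahead of the robot, y to its left, z up, the work surface at z = 0. Lengths are in mm, angles in rad, forces in N, time in s.
With the tool pointing down it reaches from about 350 to 875 mm from the base axis. Payload 4.2 kg.
Tool frame: the origin (TCP) lies midway between the tips of the shut fingers; the grasp point (between the pads) lies 19 mm behind it; z points along the fingers, y is the line along which they close (so a half turn about z gives the same grasp; the last joint's range is limited). The gripper opens to 85 mm and grips with 20 to 120 N. Pads are 22 mm wide; open, the fingers measure 114 mm over their backs; the gripper's body (76 mm by 85 mm) begins 54 mm behind the grasp point. The pads swing forward as they close: fully open they stand 13 mm farther back than shut.
Start: joints at [1.567, 0.385, 0.008, 0, -1.194, -0.259], TCP at [162.334, 603.529, 231.312] pointing down, gripper open.
Joint ranges: [-3.14, 3.14], [-1.21, 2.06], [-1.07, 1.41], [-3.16, 2.05], [-2.99, -0.16], [-3.1, 3.1]. Speed limits (rad/s): [2.79, 2.79, 3.14, 3.14, 3.14, 3.14].

### API

Orientations are given as a unit quaternion [x, y, z, w].
In Python, from bench import arm gives the robot as it stands.
- The arm moves only by the tool send_rows, never from a script. Its argument "targets" is a list of rows, each an object of numbers: "gripper": the gripper command: -1 is fully open, 1 is shut, values between are in proportion; "x", "y", "z": the shift along the tool's x, y, z in cm; "ax", "ay", "az": the turn, a rotation vector about the tool's x, y, z in degrees. A call has 1 to 5 rows; each row shifts and turns the commanded pose from where the row before left it, along the tool's axes as they then stand; what a row does not reach is not made up. A row lasts 1/12 s, in which the tool goes at most 41.7 mm and 7.16 degrees, less where a joint would pass 70% of its speed; a pose out of reach is approached as far as the arm can. A call is refused whole if a number of a shift passes 4.17 or a number of a turn 7.16, either way. A call with a gripper value outside its range is refused whole. The fingers move at their own pace and stop on an object; the grip force is fixed at half the most. Time passes only in rows, so rows that do not move let the fingers close. It gives the time, the measured TCP pose, the force, the opening and the grip force at its end, in the units of the state.
- arm.read_state(): the state, without advancing time (a new reading comes with each control period).
- arm.get_image(name): name is "scene" or "top" or "wrist"; returns (picture, depth): 384x512x3 uint8, red, green, blue; 384x512 float32, mm along the optical axis (not along the pixel's ray), 0 where there is no reading.
- arm.camera_model(name): a dict with "fx", "fy", "cx", "cy" (pixels), "cam_to_world" (4x4, takes a point from camera to world coordinates). Camera axes: x right, y down, z forward; pixel columns grow to the right and rows downward; lengths in mm; the calibration is good to about 2 mm. A picture is of the moment at which its call begins: read the wrist's pose just before it. camera_model takes no time and is no camera call; for the wrist camera it gives the pose at the moment of the call.
- arm.job_done(): hands the job in; it is judged then, once.
Trained networks look in the newest picture that a camera, given by its name, has taken for a name from the list of things; names that differ only in an ending like _2 or _b are one class to them, and where a whole thing is asked for, a point or a joint stands for the part that bears it (a point fixed in the world has none). Each returns a list of dicts, best first, with "score" (0 to 1); they miss things now and then, are a little off and sometimes report something else, mostly with a low value. They report only what shows in the picture. A call takes as long as a camera call. They do not tell look-alikes from the thing itself.
- arm.boxes_of(camera, thing): "rect" ([left, top, width, height] in pixels, round what is visible of it).
The state is a dict: "clock": time; "joints": joint angles; "joint_vel": joint speeds; "joint_efforts": joint torques, N m; "position": TCP position; "ee_rot": TCP orientation; "contact_force": force on the tool from outside, world axes, zero at the start; "wrist_torque": the same for the moment, N m; "gripper_width": finger opening in mm; "grasp_force": force on a finger pad.
Only numpy, scipy, OpenCV 4.12 (cv2) and the standard library are available. Lean on these libraries where they do the work, as an engineer would, in place of code of your own. Each camera call takes 0.05 s, during which the arm holds its last target. There are 200 camera calls.

## Working session

There is one attempt and no reset: what is moved stays moved. The work goes in short steps, Python scripts to look and compute and a tool call to move; the robot and the scene stay as the last step left them, time stands still between calls to the robot, and variables do not carry over. Pictures are saved under pics/ and viewed, at most 14 in all, crops included, and the job is handed in when it is done.

Besides the shell and the picture viewer there is one more tool, called after "Call:" as name(argument=value, ...), one argument or row to a line, values as JSON. send_rows: Moves the arm, as the interface text tells. Its arguments: {"type":"object","properties":{"targets":{"type":"array"}},"required":["targets"]}

```bash
ls; mkdir -p pics
cat > h.py <<'E'
import numpy as np, cv2
from bench import arm
from scipy.spatial.transform import Rotation as R
def shot(n,save=None):
    s=arm.read_state(); m=arm.camera_model(n); im,d=arm.get_image(n)
    if save: cv2.imwrite('pics/'+save,cv2.cvtColor(im,cv2.COLOR_RGB2BGR))
    return im,d,m
def cloud(d,m):
    v,u=np.mgrid[:d.shape[0],:d.shape[1]]
    p=np.stack([(u-m['cx'])/m['fx']*d,(v-m['cy'])/m['fy']*d,d],-1)
    T=np.array(m['cam_to_world']); return p@T[:3,:3].T+T[:3,3]
def st():
    s=arm.read_state(); r=R.from_quat(s['ee_rot'])
    print('t',round(s['clock'],2),'pos',np.round(s['position'],1),'w',round(s['gripper_width'],1),'F',np.round(s['contact_force'],1),'gf',round(s['grasp_force'],1))
    print('R',np.round(r.as_matrix(),3).tolist()); return s,r.as_matrix()
E
python3 - <<'E'
from h import *
st()
a,d,m=shot('scene','s0.png'); b,d2,m2=shot('top','t0.png')
np.savez('v0.npz',s=a,sd=d,t=b,td=d2)
im=np.vstack([a,b]) 
for c in ['scene','top']:
  for n in ['lid_orange','lid_white','lid_grey','tab_orange','kitbox','cap','ball_center','shaker','peanut','mouthguard','latchbox']:
    print(c,n,[(np.round(r['rect']).tolist(),round(r['score'],2)) for r in arm.boxes_of(c,n)[:3]])
E
```

```text
pics
t 0.0 pos [162.2 603.  230.2] w 85.3 F [-0.3  0.4 -0.5] gf 0.0
R [[0.966, -0.26, -0.0], [-0.26, -0.966, -0.002], [0.0, 0.002, -1.0]]
scene lid_orange [([224.0, 224.0, 47.0, 29.0], 0.68)]
scene lid_white [([275.0, 219.0, 49.0, 29.0], 0.73)]
scene lid_grey [([171.0, 227.0, 50.0, 27.0], 0.83)]
scene tab_orange [([225.0, 223.0, 48.0, 28.0], 0.66), ([271.0, 219.0, 52.0, 32.0], 0.3)]
scene kitbox [([152.0, 190.0, 46.0, 40.0], 0.64)]
scene cap [([264.0, 181.0, 52.0, 38.0], 0.91), ([373.0, 158.0, 54.0, 40.0], 0.8), ([135.0, 147.0, 56.0, 40.0], 0.78)]
scene ball_center [([229.0, 187.0, 14.0, 19.0], 0.63)]
scene shaker [([366.0, 177.0, 38.0, 57.0], 0.7)]
scene peanut [([88.0, 190.0, 40.0, 27.0], 0.57)]
scene mouthguard [([338.0, 179.0, 26.0, 17.0], 0.91)]
scene latchbox [([85.0, 232.0, 29.0, 34.0], 0.88), ([227.0, 187.0, 20.0, 17.0], 0.34)]
top lid_orange [([255.0, 116.0, 48.0, 34.0], 0.94)]
top lid_white [([212.0, 115.0, 46.0, 35.0], 0.85), ([209.0, 162.0, 50.0, 49.0], 0.32)]
top lid_grey [([299.0, 117.0, 45.0, 35.0], 0.7), ([400.0, 128.0, 37.0, 27.0], 0.43)]
top tab_orange [([260.0, 116.0, 40.0, 40.0], 0.83)]
top kitbox [([326.0, 171.0, 40.0, 46.0], 0.88), ([124.0, 120.0, 41.0, 38.0], 0.34)]
top cap [([338.0, 231.0, 61.0, 63.0], 0.78), ([73.0, 188.0, 63.0, 57.0], 0.63), ([210.0, 161.0, 48.0, 50.0], 0.59)]
top ball_center [([278.0, 187.0, 17.0, 16.0], 0.72), ([211.0, 116.0, 136.0, 37.0], 0.55), ([323.0, 171.0, 45.0, 44.0], 0.16)]
top shaker [([124.0, 122.0, 38.0, 36.0], 0.94)]
top peanut [([395.0, 181.0, 38.0, 28.0], 0.61)]
top mouthguard [([148.0, 193.0, 24.0, 27.0], 0.71), ([211.0, 112.0, 136.0, 41.0], 0.61)]
top latchbox [([399.0, 127.0, 40.0, 28.0], 0.69)]
```

Run:
```python
import cv2
a=cv2.imread('pics/s0.png');b=cv2.imread('pics/t0.png')
cv2.imwrite('pics/t1.png',cv2.resize(b[90:310,60:460],(800,440),interpolation=cv2.INTER_CUBIC))
cv2.imwrite('pics/s1.png',cv2.resize(a[130:280,70:450],(800,316),interpolation=cv2.INTER_CUBIC))
```

```text
(no output)
```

View pics/t1.png

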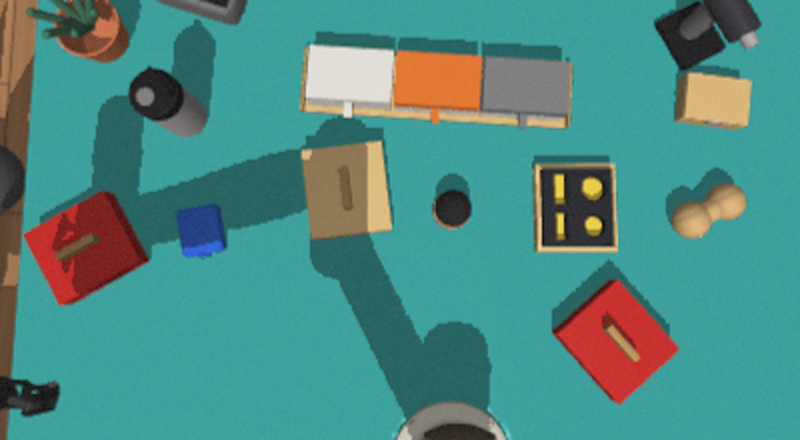

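View pics/s1.png

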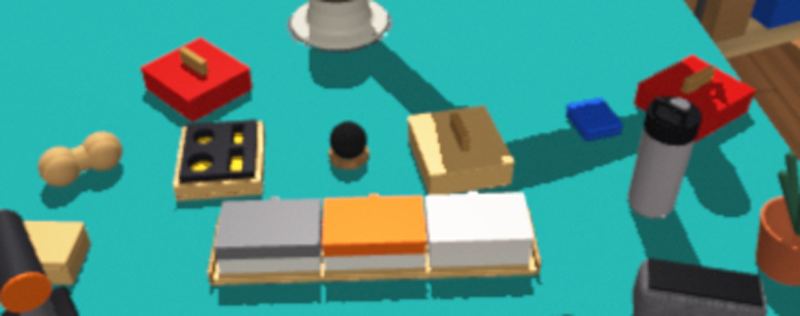

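Top view crop: the orange lid is the middle compartment (crop px 437,80), with tab at (435,115). The kit box is at (576,207), the bamboo cap at (346,190), the ball at (452,208). Cap look-alikes are the red ones at (87,247) and (615,340), which I reject by colour. The orange lid's neighbours are white (348,75) and grey (525,85).

```bash
python3 - <<'E'
from h import *
z=np.load('v0.npz'); m=arm.camera_model('top'); P=cloud(z['td'],m); im=z['t'].astype(int)
hsv=cv2.cvtColor(z['t'],cv2.COLOR_RGB2HSV)
print('cam',np.round(np.array(m['cam_to_world'])[:3],2).tolist(),m['fx'])
def rect(mask,name):
    pts=P[mask][:,:2].astype(np.float32); print(name,len(pts),cv2.minAreaRect(pts), 'z',np.percentile(P[mask][:,2],[5,50,95]).round(1))
def roi(l,t,w,h):
    k=np.zeros(im.shape[:2],bool);k[t-4:t+h+4,l-4:l+w+4]=1;return k
Z=P[...,2]
for n,r in dict(orange=(255,116,48,34),white=(212,115,46,35),grey=(299,117,45,35)).items():
    rect(roi(*r)&(abs(Z-54)<5),n+' tops')
rect(roi(211,112,136,41)&(Z>47)&(Z<60),'all lids')
rect(roi(255,116,48,34)&(hsv[...,0]<18)&(hsv[...,1]>190)&(Z>38),'orange by colour')
rect(roi(326,171,40,46)&(Z>36)&(Z<50),'foam')
rect(roi(326,171,40,46)&(Z>20)&(Z<50),'kitbox all')
rect(roi(210,161,48,50)&(Z>44)&(Z<56),'cap top')
rect(roi(210,161,48,50)&(Z>64),'cap grip')
E
python3 - <<'E'
import cv2
b=cv2.imread('pics/t0.png')
cv2.imwrite('pics/t2.png',cv2.resize(b[100:220,200:380],(800,533),interpolation=cv2.INTER_CUBIC))
E
```

```text
cam [[0.01, -0.99, 0.11, 311.64], [-1.0, -0.01, 0.0, 93.45], [-0.0, -0.11, -0.99, 1243.19]] 358.18145351822386
orange tops 64 ((607.2767944335938, 31.073322296142578), (182.8938751220703, 79.16080474853516), 89.0198745727539) z [49.4 53.1 58. ]
white tops 51 ((608.4555053710938, 161.93128967285156), (117.30232238769531, 135.30226135253906), 43.05929946899414) z [49.7 53.  58.2]
grey tops 47 ((589.6226806640625, -98.55602264404297), (141.72003173828125, 54.939292907714844), 63.83240509033203) z [49.5 52.5 58.4]
all lids 196 ((624.6901245117188, 30.629592895507812), (438.68951416015625, 114.1124267578125), 86.8111801147461) z [47.5 51.8 59.2]
orange by colour 1085 ((496.1854248046875, 36.88970947265625), (139.37562561035156, 373.43292236328125), 87.64037322998047) z [62.1 66.4 69.9]
foam 1063 ((426.5904541015625, -208.90988159179688), (135.975830078125, 119.85194396972656), 0.496064692735672) z [37.5 41.7 45.7]
kitbox all 1762 ((429.5749206542969, -209.39401245117188), (147.87449645996094, 138.17759704589844), 0.8844364285469055) z [23.4 39.2 45.1]
cap top 1666 ((451.3001403808594, 181.43975830078125), (150.579345703125, 136.06350708007812), 7.875940799713135) z [45.1 48.8 52.7]
cap grip 104 ((392.59912109375, 151.53988647460938), (196.8062744140625, 31.298368453979492), 26.622419357299805) z [  70.5   76.3 1243.2]
```

View pics/t2.png

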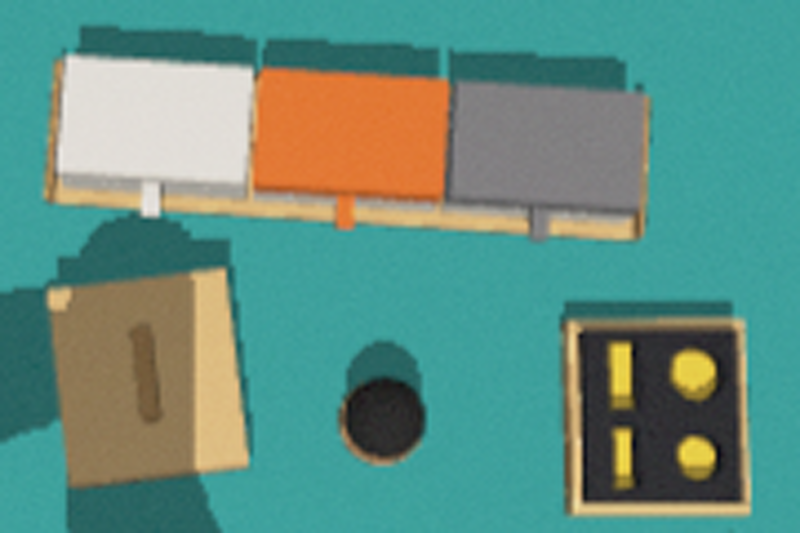

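```bash
cat >> h.py <<'E'
def plan(target,yaw=None):
    """shift in cm in tool axes for target TCP xyz, after turning so that tool x is at world yaw (deg), tool down"""
    s,r=st(); p=np.array(s['position']); y0=np.degrees(np.arctan2(r[1,0],r[0,0]))
    if yaw is None: yaw=y0
    w=np.radians(yaw); T=np.array([[np.cos(w),np.sin(w),0],[np.sin(w),-np.cos(w),0],[0,0,-1]])
    print('yaw now',round(y0,2),'az total',round(-((yaw-y0+180)%360-180),2),'shift after turn cm',np.round(T.T@(np.array(target)-p)/10,2), 'tilt err deg',np.round(np.degrees(R.from_matrix(r.T@T@R.from_euler('z',yaw-y0,degrees=True).as_matrix()).as_rotvec()),2) )
E
python3 - <<'E'
from h import *
z=np.load('v0.npz'); m=arm.camera_model('top'); P=cloud(z['td'],m)
hsv=cv2.cvtColor(z['t'],cv2.COLOR_RGB2HSV)
Z=P[...,2]; H,S,V=[hsv[...,i].astype(int) for i in range(3)]
k=np.zeros(Z.shape,bool);k[108:158,205:352]=1
def rect(mask,name):
    pts=P[mask][:,:2].astype(np.float32); print(name,len(pts),cv2.minAreaRect(pts),'mean',pts.mean(0).round(1), 'z',np.percentile(P[mask][:,2],[5,50,95]).round(1))
rect(k&(Z>60)&(Z<75),'lid tops all')
o=k&(H<18)&(S>180)
rect(o&(Z>60)&(Z<75),'orange top'); rect(o&(Z>40)&(Z<50),'orange tab')
g=np.zeros(Z.shape,bool);g[161:211,210:258]=1
rect(g&(Z>64)&(Z<85),'grip')
kk=np.zeros(Z.shape,bool);kk[167:221,322:370]=1
yl=kk&(H>18)&(H<38)&(S>170)&(V>150)
n,l,stt,c=cv2.connectedComponentsWithStats((yl).astype(np.uint8))
for i in range(1,n):
    if stt[i,4]>15: rect(l==i,'yellow')
mw=arm.camera_model('wrist'); s=arm.read_state(); T=np.array(mw['cam_to_world']); r=R.from_quat(s['ee_rot']).as_matrix()
print('cam in tool',np.round(r.T@(T[:3,3]-s['position']),1).tolist(),np.round(r.T@T[:3,:3],2).tolist(),mw['fx'],mw['cx'],mw['cy'])
E
```

```text
lid tops all 3400 ((638.088623046875, 29.729400634765625), (442.7964172363281, 92.40740966796875), 86.91954040527344) mean [637.2  29.3] z [62.4 66.3 70. ]
orange top 1114 ((637.8222045898438, 30.544506072998047), (141.80648803710938, 91.7569351196289), 87.0203857421875) mean [636.8  30.2] z [62.5 66.4 69.9]
orange tab 13 ((582.2499389648438, 34.175323486328125), (21.17928695678711, 6.83887243270874), 0.2694849371910095) mean [580.9  34.6] z [45.  48.  49.4]
grip 92 ((450.46148681640625, 181.0752716064453), (67.96487426757812, 13.994720458984375), 7.824002265930176) mean [449.7 180.6] z [70.2 75.7 79.9]
yellow 49 ((463.12127685546875, -182.4278106689453), (11.790609359741211, 44.963958740234375), 87.96560668945312) mean [ 463.7 -182.1] z [20.6 23.9 28.7]
yellow 69 ((464.34521484375, -236.23910522460938), (33.368316650390625, 30.380172729492188), 76.70518493652344) mean [ 464.6 -237.5] z [21.2 24.1 29.2]
yellow 34 ((398.0587158203125, -183.44802856445312), (8.449807167053223, 38.01187515258789), 88.75874328613281) mean [ 399.2 -183.2] z [20.2 23.9 28.2]
yellow 46 ((363.2664794921875, -77.75448608398438), (26.134735107421875, 356.6899719238281), 12.589216232299805) mean [ 398.3 -231. ] z [19.8 25.  28.5]
cam in tool [77.8, -0.6, -142.5] [[0.0, -0.95, -0.3], [1.0, 0.0, -0.0], [0.0, -0.3, 0.95]] 311.8556159062541 253.9101734308749 187.6366181243966
```

Run:
```python
from h import *
plan([573,34,150],-3.1)
```

```text
t 1.2 pos [162.3 603.5 231.3] w 85.5 F [0.1 0.5 0.3] gf 0.0
R [[0.966, -0.26, -0.0], [-0.26, -0.966, -0.0], [0.0, 0.0, -1.0]]
yaw now -15.06 az total -11.96 shift after turn cm [44.09 54.65  8.13] tilt err deg [ 0. -0. -0.]
```

Call:
send_rows(
  targets=[
    {"gripper": 0,"az": -6},
    {"gripper": 0,"az": -5.96},
    {"gripper": 0,"x": 2.32,"y": 2.876},
    {"gripper": 0,"x": 2.32,"y": 2.876},
    {"gripper": 0,"x": 2.32,"y": 2.876},
  ],
)

```text
$.targets[0]: bad value
```

Call:
send_rows(
  targets=[
    {"gripper": 0,"x": 2.32,"y": 2.876},
    {"gripper": 0,"x": 2.32,"y": 2.876},
    {"gripper": 0,"x": 2.32,"y": 2.876},
    {"gripper": 0,"x": 2.32,"y": 2.876},
    {"gripper": 0,"x": 2.32,"y": 2.876},
  ],
)

```text
$.targets[0]: bad value
```

Call:
send_rows(
  targets=[
    {"gripper": 0,"x": 2.32,"y": 2.876},
    {"gripper": 0,"x": 2.32,"y": 2.876},
    {"gripper": 0,"x": 2.32,"y": 2.876},
    {"gripper": 0,"x": 2.32,"y": 2.876},
    {"gripper": 0,"x": 2.32,"y": 2.876},
  ],
)

```text
$.targets[0]: bad value
```

Call:
send_rows(
  targets=[
    {"gripper": 0,"x": 2.32,"y": 2.876},
    {"gripper": 0,"x": 2.32,"y": 2.876},
    {"gripper": 0,"x": 2.32,"y": 2.876},
    {"gripper": 0,"x": 2.32,"y": 2.876},
    {"gripper": 0},
  ],
)

```text
$.targets[0]: bad value
```

Call:
send_rows(
  targets=[
    {"gripper": 0,"x": 0,"y": 0,"z": 0,"ax": 0,"ay": 0,"az": -6},
    {"gripper": 0,"x": 0,"y": 0,"z": 0,"ax": 0,"ay": 0,"az": -5.96},
  ],
)

```text
clock: 1.37
position: [162.3, 603.5, 231.3]
ee_rot: [1.0, -0.025, 0.0, 0.0]
contact_force: [-0.2, -0.3, 1.2]
gripper_width: 63.6
grasp_force: 0.0
```

Call:
send_rows(
  targets=[
    {"gripper": 0,"x": 2.32,"y": 2.876,"z": 0,"ax": 0,"ay": 0,"az": 0},
    {"gripper": 0,"x": 2.32,"y": 2.876,"z": 0,"ax": 0,"ay": 0,"az": 0},
    {"gripper": 0,"x": 2.32,"y": 2.876,"z": 0,"ax": 0,"ay": 0,"az": 0},
    {"gripper": 0,"x": 2.32,"y": 2.876,"z": 0,"ax": 0,"ay": 0,"az": 0},
    {"gripper": 0,"x": 2.32,"y": 2.876,"z": 0,"ax": 0,"ay": 0,"az": 0},
  ],
)

```text
clock: 1.78
position: [271.1, 452.2, 231.4]
ee_rot: [1.0, -0.027, 0.0, -0.0]
contact_force: [0.9, 0.3, 0.0]
gripper_width: 42.6
grasp_force: 0.0
```

Call:
send_rows(
  targets=[
    {"gripper": 0,"x": 2.32,"y": 2.876,"z": 0,"ax": 0,"ay": 0,"az": 0},
    {"gripper": 0,"x": 2.32,"y": 2.876,"z": 0,"ax": 0,"ay": 0,"az": 0},
    {"gripper": 0,"x": 2.32,"y": 2.876,"z": 0,"ax": 0,"ay": 0,"az": 0},
    {"gripper": 0,"x": 2.32,"y": 2.876,"z": 0,"ax": 0,"ay": 0,"az": 0},
    {"gripper": 0,"x": 2.32,"y": 2.876,"z": 0,"ax": 0,"ay": 0,"az": 0},
  ],
)

```text
clock: 2.2
position: [379.2, 302.3, 231.7]
ee_rot: [1.0, -0.027, 0.0, -0.0]
contact_force: [1.2, 0.2, -0.8]
gripper_width: 43.0
grasp_force: 0.0
```

Call:
send_rows(
  targets=[
    {"gripper": 0,"x": 2.32,"y": 2.876,"z": 0,"ax": 0,"ay": 0,"az": 0},
    {"gripper": 0,"x": 2.32,"y": 2.876,"z": 0,"ax": 0,"ay": 0,"az": 0},
    {"gripper": 0,"x": 2.32,"y": 2.876,"z": 0,"ax": 0,"ay": 0,"az": 0},
    {"gripper": 0,"x": 2.32,"y": 2.876,"z": 0,"ax": 0,"ay": 0,"az": 0},
    {"gripper": 0,"x": 2.32,"y": 2.876,"z": 0,"ax": 0,"ay": 0,"az": 0},
  ],
)

```text
clock: 2.62
position: [487.4, 152.3, 231.7]
ee_rot: [1.0, -0.027, 0.0, -0.0]
contact_force: [0.7, 1.7, 0.8]
gripper_width: 42.7
grasp_force: 0.0
```

Call:
send_rows(
  targets=[
    {"gripper": 0,"x": 2.32,"y": 2.876,"z": 0,"ax": 0,"ay": 0,"az": 0},
    {"gripper": 0,"x": 2.32,"y": 2.876,"z": 0,"ax": 0,"ay": 0,"az": 0},
    {"gripper": 0,"x": 2.32,"y": 2.876,"z": 0,"ax": 0,"ay": 0,"az": 0},
    {"gripper": 0,"x": 2.32,"y": 2.876,"z": 0,"ax": 0,"ay": 0,"az": 0},
    {"gripper": 0,"x": 0,"y": 0,"z": 2,"ax": 0,"ay": 0,"az": 0},
  ],
)

```text
clock: 3.03
position: [578.4, 30.0, 214.7]
ee_rot: [1.0, -0.029, 0.005, -0.0]
contact_force: [0.7, 1.2, 0.5]
gripper_width: 42.8
grasp_force: 0.0
```

```bash
cat > tab.py <<'E'
from h import *
im,d,m=shot('wrist','w0.png'); P=cloud(d,m); hsv=cv2.cvtColor(im,cv2.COLOR_RGB2HSV)
H,S,V=[hsv[...,i].astype(int) for i in range(3)]; Z=P[...,2]
o=(H<18)&(S>170)&(d>0)
for nm,k in (('top',o&(Z>58)&(Z<75)),('tab',o&(Z>42)&(Z<54))):
    pts=P[k][:,:2].astype(np.float32); print(nm,len(pts),cv2.minAreaRect(pts),np.percentile(Z[k],[5,50,95]).round(1))
plan([573,34,100],-3.1)
E
python3 tab.py
```

```text
top 15428 ((639.7847290039062, 31.126461029052734), (143.73374938964844, 89.44239044189453), 86.75701904296875) [65.2 66.3 67.5]
tab 189 ((446.1588134765625, -111.09129333496094), (407.4013366699219, 111.82244110107422), 33.78704833984375) [47.5 48.7 50. ]
t 3.08 pos [573.1  31.4 207.7] w 42.8 F [-2.8  0.4 -5. ] gf 0.0
R [[0.998, -0.06, -0.004], [-0.06, -0.998, 0.0], [-0.004, 0.0, -1.0]]
yaw now -3.42 az total -0.32 shift after turn cm [-0.02 -0.26 10.77] tilt err deg [0.01 0.21 0.  ]
```

View pics/w0.png

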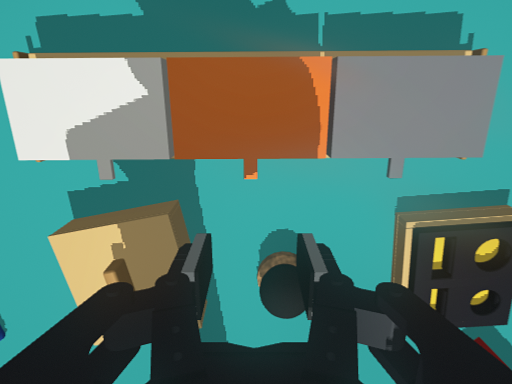

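The wrist view shows the orange lid in the middle with its tab at (251,168), and no other orange thing is in reach. I go down on the tab and grip it.

Call:
send_rows(
  targets=[
    {"gripper": 0,"x": 0.15,"y": -0.34,"z": 3.5,"ax": 0,"ay": 0.2,"az": -0.2},
    {"gripper": 0,"x": 0,"y": 0,"z": 4,"ax": 0,"ay": 0,"az": 0},
    {"gripper": 0,"x": 0,"y": 0,"z": 4,"ax": 0,"ay": 0,"az": 0},
    {"gripper": 0,"x": 0,"y": 0,"z": 3,"ax": 0,"ay": 0,"az": 0},
    {"gripper": 0,"x": 0,"y": 0,"z": 0,"ax": 0,"ay": 0,"az": 0},
  ],
)

```text
clock: 3.5
position: [569.8, 36.7, 60.1]
ee_rot: [1.0, -0.026, -0.005, 0.002]
contact_force: [-0.8, -0.6, -0.3]
gripper_width: 42.8
grasp_force: 0.0
```

```bash
sed -i 's/w0.png/w1.png/; s/\[573,34,100\],-3.1/[575,34.7,35],-3.2/' tab.py; python3 tab.py
```

```text
top 69484 ((637.4932861328125, 29.043128967285156), (149.76390075683594, 86.0439224243164), 87.41793823242188) [65.3 66.3 67.4]
tab 249 ((579.6010131835938, 34.13483428955078), (13.320291519165039, 16.42832374572754), 86.93360137939453) [47.8 48.7 49.6]
t 3.55 pos [572.5  37.1  63.6] w 43.0 F [-0.1 -0.2  0. ] gf 0.0
R [[0.999, -0.05, -0.004], [-0.05, -0.999, -0.003], [-0.004, 0.003, -1.0]]
yaw now -2.86 az total 0.34 shift after turn cm [0.26 0.23 2.86] tilt err deg [0.17 0.23 0.  ]
```

View pics/w1.png

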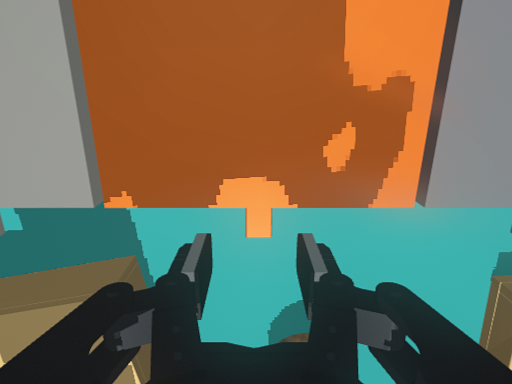

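The tab is at (258,223), centred between the fingers. I lower and close.

Call:
send_rows(
  targets=[
    {"gripper": 0,"x": 0.25,"y": 0.25,"z": 1.45,"ax": 0,"ay": 0,"az": 0.3},
    {"gripper": 0,"x": 0,"y": 0,"z": 1.4,"ax": 0,"ay": 0,"az": 0},
    {"gripper": 0,"x": 0,"y": 0,"z": 0,"ax": 0,"ay": 0,"az": 0},
    {"gripper": 1,"x": 0,"y": 0,"z": 0,"ax": 0,"ay": 0,"az": 0},
    {"gripper": 1,"x": 0,"y": 0,"z": 0,"ax": 0,"ay": 0,"az": 0},
  ],
)

```text
clock: 3.97
position: [579.0, 35.4, 40.2]
ee_rot: [1.0, -0.027, 0.004, -0.0]
contact_force: [-0.4, -0.3, 1.3]
gripper_width: 19.0
grasp_force: 0.0
```

Call:
send_rows(
  targets=[
    {"gripper": 1,"x": 0,"y": 0,"z": 0,"ax": 0,"ay": 0,"az": 0},
    {"gripper": 1,"x": 0,"y": 0,"z": 0,"ax": 0,"ay": 0,"az": 0},
    {"gripper": 1,"x": 0,"y": 0,"z": 0,"ax": 0,"ay": 0,"az": 0},
  ],
)

```text
clock: 4.22
position: [578.8, 34.0, 40.4]
ee_rot: [1.0, -0.027, 0.003, 0.0]
contact_force: [-0.5, -4.5, 4.3]
gripper_width: 12.0
grasp_force: 60.0
```

Run:
```python
from h import *
st()
# arc rows: hinge local, radius 109.4 along x, +z5 ; incremental (x,z tool) in cm
a=np.radians(np.arange(0,101,7)); r=11.0;h=.5
X=-r*np.cos(a)+h*np.sin(a); Zw=r*np.sin(a)+h*np.cos(a)
print(np.c_[np.diff(X),-np.diff(Zw)].round(2).tolist())
```

```text
t 4.22 pos [578.8  34.   40.4] w 12.0 F [-0.5 -4.5  4.3] gf 60.0
R [[0.998, -0.055, 0.007], [-0.055, -0.999, -0.001], [0.007, 0.001, -1.0]]
[[0.14, -1.34], [0.3, -1.31], [0.46, -1.26], [0.61, -1.2], [0.75, -1.11], [0.88, -1.01], [1.0, -0.9], [1.1, -0.77], [1.19, -0.63], [1.26, -0.48], [1.31, -0.32], [1.33, -0.16], [1.34, 0.0], [1.33, 0.17]]
```

Call:
send_rows(
  targets=[
    {"gripper": 1,"x": 0.13,"y": 0,"z": -1.3,"ax": 0,"ay": 0,"az": 0},
    {"gripper": 1,"x": 0.29,"y": 0,"z": -1.27,"ax": 0,"ay": 0,"az": 0},
    {"gripper": 1,"x": 0.44,"y": 0,"z": -1.22,"ax": 0,"ay": 0,"az": 0},
    {"gripper": 1,"x": 0.59,"y": 0,"z": -1.15,"ax": 0,"ay": 0,"az": 0},
    {"gripper": 1,"x": 0,"y": 0,"z": 0,"ax": 0,"ay": 0,"az": 0},
  ],
)

```text
clock: 4.63
position: [594.6, 33.1, 89.8]
ee_rot: [1.0, -0.028, 0.005, 0.0]
contact_force: [5.7, -6.2, -6.4]
gripper_width: 11.6
grasp_force: 58.6
```

Run:
```python
from h import *
st(); shot('wrist','w2.png')
```

```text
t 4.63 pos [594.6  33.1  89.8] w 11.6 F [ 5.7 -6.2 -6.4] gf 58.6
R [[0.998, -0.056, 0.009], [-0.056, -0.998, -0.001], [0.009, -0.0, -1.0]]
```

View pics/w2.png

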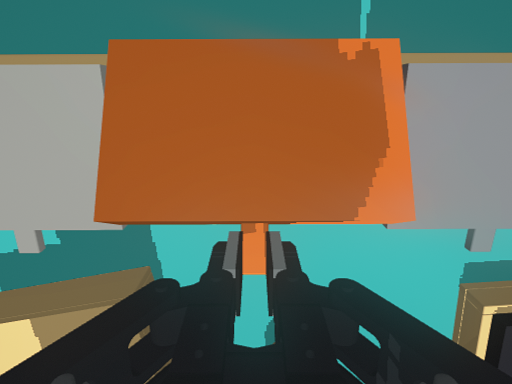

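The wrist view shows the orange lid lifting with its tab gripped at (254,250). I carry on along the arc.

Call:
send_rows(
  targets=[
    {"gripper": 1,"x": 0.72,"y": 0,"z": -1.07,"ax": 0,"ay": 0,"az": 0},
    {"gripper": 1,"x": 0.85,"y": 0,"z": -0.97,"ax": 0,"ay": 0,"az": 0},
    {"gripper": 1,"x": 0.96,"y": 0,"z": -0.87,"ax": 0,"ay": 0,"az": 0},
    {"gripper": 1,"x": 1.06,"y": 0,"z": -0.74,"ax": 0,"ay": 0,"az": 0},
    {"gripper": 1,"x": 1.15,"y": 0,"z": -0.61,"ax": 0,"ay": 0,"az": 0},
  ],
)

```text
clock: 5.1
position: [637.6, 30.7, 129.3]
ee_rot: [1.0, -0.028, -0.0, 0.0]
contact_force: [-0.3, -1.9, -6.7]
gripper_width: 10.6
grasp_force: 58.5
```

Call:
send_rows(
  targets=[
    {"gripper": 1,"x": 1.22,"y": 0,"z": -0.46,"ax": 0,"ay": 0,"az": 0},
    {"gripper": 1,"x": 1.26,"y": 0,"z": -0.31,"ax": 0,"ay": 0,"az": 0},
    {"gripper": 1,"x": 1.28,"y": 0,"z": -0.15,"ax": 0,"ay": 0,"az": 0},
    {"gripper": 1,"x": 1.29,"y": 0,"z": 0,"ax": 0,"ay": 0,"az": 0},
    {"gripper": 1,"x": 0,"y": 0,"z": 0,"ax": 0,"ay": 0,"az": 0},
  ],
)

```text
clock: 5.52
position: [691.3, 28.7, 140.4]
ee_rot: [1.0, -0.028, 0.003, -0.0]
contact_force: [0.3, -0.9, -0.2]
gripper_width: 0.1
grasp_force: 0.0
```

Run:
```python
from h import *
st(); im,d,m=shot('scene','s2.png'); a=cv2.imread('pics/s2.png')
cv2.imwrite('pics/s2c.png',cv2.resize(a[90:280,140:340],(800,760))[0:600])
```

```text
t 5.52 pos [691.3  28.7 140.4] w 0.1 F [ 0.3 -0.9 -0.2] gf 0.0
R [[0.998, -0.056, 0.006], [-0.056, -0.998, 0.0], [0.006, -0.001, -1.0]]
```

View pics/s2c.png

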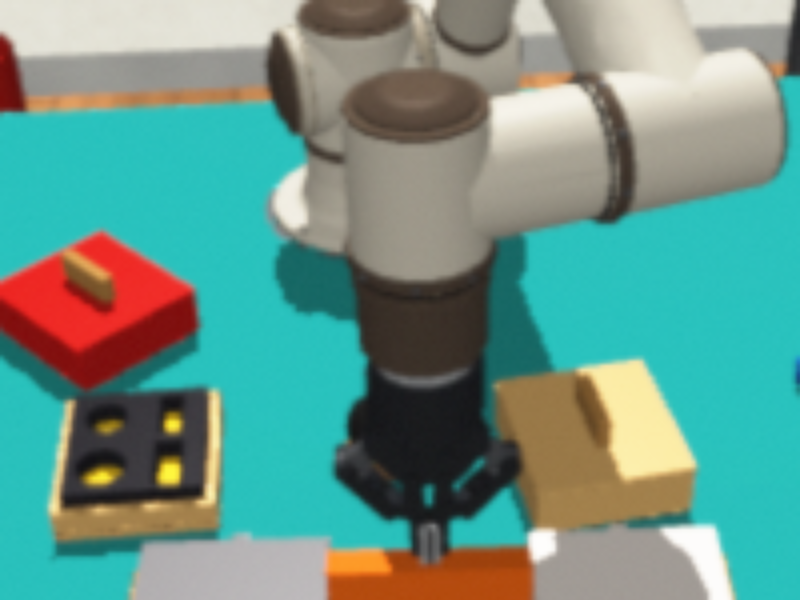

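```bash
cat > lid.py <<'E'
from h import *
import sys
im,d,m=shot('scene'); P=cloud(d,m); hsv=cv2.cvtColor(im,cv2.COLOR_RGB2HSV)
H,S=hsv[...,0].astype(int),hsv[...,1].astype(int); Z=P[...,2]
k=(H<20)&(S>150)&(d>0)&(abs(P[...,0]-680)<140)&(abs(P[...,1]-30)<85)
q=P[k]; x=(q[:,0]-684)*.9984-(q[:,1]-28.5)*.0565; z=q[:,2]-40; y=(q[:,0]-684)*.0565+(q[:,1]-28.5)*.9984
for lo in range(0,130,10):
    s=(z>=lo)&(z<lo+10)
    if s.sum()>5: print('z',lo+40,'n',s.sum(),'x',np.percentile(x[s],[5,50,95]).round(),'y',np.percentile(y[s],[5,95]).round())
E
python3 lid.py
python3 - <<'E'
from h import *
shot('wrist','w3.png')
E
```

```text
z 40 n 80 x [-19.  25.  27.] y [-73.  65.]
z 50 n 141 x [21. 24. 27.] y [-62.  65.]
z 60 n 121 x [21. 23. 26.] y [-61.  70.]
z 70 n 142 x [19. 22. 25.] y [-61.  68.]
z 80 n 138 x [18. 20. 23.] y [-60.  65.]
z 90 n 141 x [16. 19. 21.] y [-60.  67.]
z 100 n 139 x [15. 18. 20.] y [-59.  65.]
z 110 n 150 x [14. 17. 19.] y [-62.  67.]
z 120 n 175 x [-7. 15. 17.] y [-58.  66.]
z 130 n 230 x [-4.  8. 16.] y [-61.  65.]
```

View pics/w3.png

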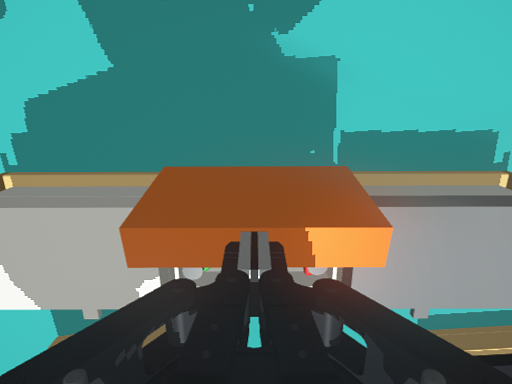

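The wrist view shows the lid standing nearly upright (θ≈83°) in front of the fingers; the tab slipped out late. Heads peek out below it at (205,268), green, and (312,268), red. I push the lid slightly past vertical with the closed fingers.

Call:
send_rows(
  targets=[
    {"gripper": 1,"x": 0,"y": 0,"z": -3.5,"ax": 0,"ay": 0,"az": 0},
    {"gripper": 1,"x": -3,"y": 0,"z": 0,"ax": 0,"ay": 0,"az": 0},
    {"gripper": 1,"x": -3,"y": 0,"z": 0,"ax": 0,"ay": 0,"az": 0},
    {"gripper": 1,"x": 0,"y": 0,"z": 2,"ax": 0,"ay": 0,"az": 0},
    {"gripper": 1,"x": 0,"y": 0,"z": 2,"ax": 0,"ay": 0,"az": 0},
  ],
)

```text
clock: 6.08
position: [628.4, 32.3, 136.8]
ee_rot: [1.0, -0.027, 0.004, -0.001]
contact_force: [1.2, 0.1, -0.6]
gripper_width: 0.0
grasp_force: 0.0
```

Call:
send_rows(
  targets=[
    {"gripper": 1,"x": 1,"y": 0,"z": 0,"ax": 0,"ay": 0,"az": 0},
    {"gripper": 1,"x": 1.5,"y": 0,"z": 0,"ax": 0,"ay": 0,"az": 0},
    {"gripper": 1,"x": 1.5,"y": 0,"z": 0,"ax": 0,"ay": 0,"az": 0},
    {"gripper": 1,"x": 1.6,"y": 0,"z": 0,"ax": 0,"ay": 0,"az": 0},
    {"gripper": 1,"x": 0,"y": 0,"z": 0,"ax": 0,"ay": 0,"az": 0},
  ],
)

```text
clock: 6.5
position: [686.6, 28.8, 134.3]
ee_rot: [1.0, -0.028, 0.002, 0.0]
contact_force: [0.7, 0.3, 0.2]
gripper_width: -0.1
grasp_force: 0.0
```

```bash
python3 lid.py
```

```text
z 40 n 94 x [25. 27. 29.] y [-57.  66.]
z 50 n 106 x [26. 28. 30.] y [-62.  68.]
z 60 n 95 x [28. 29. 31.] y [-59.  63.]
z 70 n 103 x [28. 31. 32.] y [-60.  67.]
z 80 n 106 x [30. 32. 35.] y [-60.  63.]
z 90 n 100 x [32. 34. 36.] y [-59.  67.]
z 100 n 106 x [33. 35. 37.] y [-61.  64.]
z 110 n 114 x [34. 36. 38.] y [-59.  66.]
z 120 n 378 x [15. 29. 38.] y [-61.  66.]
z 130 n 43 x [17. 21. 28.] y [-57.  63.]
z 140 n 9 x [21. 22. 23.] y [-1.  8.]
z 150 n 10 x [20. 21. 23.] y [-2.  8.]
```

Call:
send_rows(
  targets=[
    {"gripper": 0.3,"x": -4,"y": 0,"z": 0,"ax": 0,"ay": 0,"az": 0},
    {"gripper": 0.3,"x": -2,"y": 0,"z": -3,"ax": 0,"ay": 0,"az": 0},
    {"gripper": 0.3,"x": 0,"y": 0,"z": -4,"ax": 0,"ay": 0,"az": 0},
    {"gripper": 0.3,"x": 0,"y": 0,"z": 0,"ax": 0,"ay": 0,"az": 0},
    {"gripper": 0.3,"x": 0,"y": 0,"z": 0,"ax": 0,"ay": 0,"az": 0},
  ],
)

```text
clock: 6.97
position: [625.5, 32.6, 208.4]
ee_rot: [1.0, -0.027, 0.005, -0.001]
contact_force: [-0.4, -0.9, -0.7]
gripper_width: 29.9
grasp_force: 0.0
```

Run:
```python
from h import *
s,r=st(); print(np.round(s['joints'],2))
im,d,m=shot('wrist','w4.png'); P=cloud(d,m); np.savez('v4.npz',im=im,P=P)
for n in ['fork','spade','flat','cushion']:
    print(n,[(np.round(b['rect']).tolist(),round(b['score'],2)) for b in arm.boxes_of('wrist',n)[:3]])
Z=P[...,2]; k=(Z>54)&(Z<64)&(P[...,0]>600)&(P[...,0]<660)&(abs(P[...,1]-30)<72)
n,l,s4,c=cv2.connectedComponentsWithStats(k.astype(np.uint8))
for i in range(1,n):
    if s4[i,4]>40:
        q=P[l==i]; print(s4[i],cv2.minEnclosingCircle(q[:,:2].astype(np.float32)),q.mean(0).round(1))
```

```text
t 6.97 pos [625.5  32.6 208.4] w 29.9 F [-0.4 -0.9 -0.7] gf 0.0
R [[0.998, -0.055, 0.011], [-0.055, -0.998, 0.002], [0.011, -0.002, -1.0]]
[ 0.31  0.4  -0.03  0.   -1.13  1.2 ]
fork [([330.0, 113.0, 175.0, 110.0], 0.19)]
spade [([294.0, 140.0, 24.0, 47.0], 0.87)]
flat [([151.0, 58.0, 213.0, 52.0], 0.24)]
cushion [([187.0, 151.0, 34.0, 31.0], 0.76)]
[298 160  19  19 274] ((628.0869140625, -18.377063751220703), 9.035277366638184) [628.7 -18.3  58.5]
[193 164  19  19 268] ((629.3505249023438, 83.8279037475586), 8.905162811279297) [629.8  83.5  58.5]
[229 164  18  19 265] ((627.8963623046875, 49.37657928466797), 9.015585899353027) [628.4  49.2  58.6]
```

View pics/w4.png

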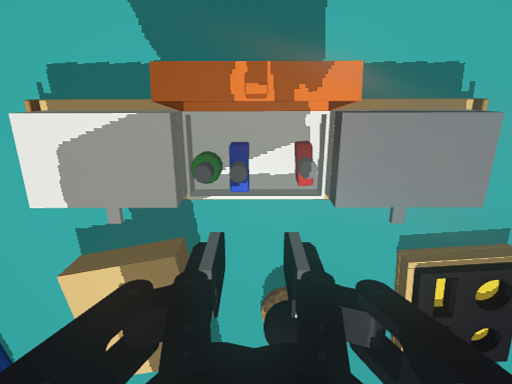

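The wrist view shows three heads: green cushion (205,172), blue fork (239,172) and red spade (306,170). There is no black flat head. The lid stands open behind them.

Call:
send_rows(
  targets=[
    {"gripper": 0.3,"x": 0,"y": 0,"z": 0,"ax": 0,"ay": 0,"az": 7},
    {"gripper": 0.3,"x": 0,"y": 0,"z": 0,"ax": 0,"ay": 0,"az": 7},
    {"gripper": 0.3,"x": 0,"y": 0,"z": 0,"ax": 0,"ay": 0,"az": 7},
    {"gripper": 0.3,"x": 0,"y": 0,"z": 0,"ax": 0,"ay": 0,"az": 7},
    {"gripper": 0.3,"x": 0,"y": 0,"z": 0,"ax": 0,"ay": 0,"az": 7},
  ],
)

```text
clock: 7.63
position: [624.9, 31.9, 202.8]
ee_rot: [0.944, -0.33, 0.001, 0.0]
contact_force: [0.1, -0.5, -1.4]
gripper_width: 29.7
grasp_force: 0.0
```

Call:
send_rows(
  targets=[
    {"gripper": 0.3,"x": 0,"y": 0,"z": 0,"ax": 0,"ay": 0,"az": 7},
    {"gripper": 0.3,"x": 0,"y": 0,"z": 0,"ax": 0,"ay": 0,"az": 7},
    {"gripper": 0.3,"x": 0,"y": 0,"z": 0,"ax": 0,"ay": 0,"az": 7},
    {"gripper": 0.3,"x": 0,"y": 0,"z": 0,"ax": 0,"ay": 0,"az": 7},
    {"gripper": 0.3,"x": 0,"y": 0,"z": 0,"ax": 0,"ay": 0,"az": 7},
  ],
)

```text
clock: 8.05
position: [624.9, 31.9, 202.8]
ee_rot: [0.801, -0.599, 0.001, -0.0]
contact_force: [0.2, -0.6, 0.6]
gripper_width: 30.0
grasp_force: 0.0
```

Call:
send_rows(
  targets=[
    {"gripper": 0.3,"x": 0,"y": 0,"z": 0,"ax": 0,"ay": 0,"az": 7},
    {"gripper": 0.3,"x": 0,"y": 0,"z": 0,"ax": 0,"ay": 0,"az": 7},
    {"gripper": 0.3,"x": 0,"y": 0,"z": 0,"ax": 0,"ay": 0,"az": 5.8},
    {"gripper": 0.3,"x": 0,"y": 0,"z": 0,"ax": 0,"ay": 0,"az": 0},
    {"gripper": 0.3,"x": 0,"y": 0,"z": 0,"ax": 0,"ay": 0,"az": 0},
  ],
)

```text
clock: 8.47
position: [625.0, 32.0, 203.2]
ee_rot: [-0.689, 0.724, -0.001, 0.0]
contact_force: [0.3, 0.1, -0.3]
gripper_width: 30.4
grasp_force: 0.0
```

```bash
cat > heads.py <<'E'
from h import *
im,d,m=shot('wrist'); P=cloud(d,m); Z=P[...,2]
hsv=cv2.cvtColor(im,cv2.COLOR_RGB2HSV); H,S,V=[hsv[...,i].astype(int) for i in range(3)]
g=(P[...,0]>595)&(P[...,0]<665)&(abs(P[...,1]-30)<68)
for nm,k in dict(red=((H<8)|(H>172)),blue=(H>100)&(H<130),green=(H>45)&(H<80)).items():
    k=k&(S>110)&g&(Z>34)&(Z<44)
    if k.sum()>30: print(nm,k.sum(),cv2.minAreaRect(P[k][:,:2].astype(np.float32)))
k=g&(Z>54)&(Z<64); n,l,s4,c=cv2.connectedComponentsWithStats(k.astype(np.uint8))
for i in range(1,n):
    if s4[i,4]>60:
        q=P[l==i]; print('stem',s4[i,4],np.round(cv2.minEnclosingCircle(q[:,:2].astype(np.float32))[0],1),q[:,2].mean().round(1))
E
python3 heads.py
python3 - <<'E'
from h import *
plan([628.1,-18.3,120],-93.2)
E
```

```text
red 455 ((627.9290771484375, -19.287425994873047), (42.60531997680664, 15.886651992797852), 1.3903857469558716)
blue 632 ((627.2817993164062, 48.687801361083984), (19.938322067260742, 48.6947021484375), 86.813232421875)
green 306 ((628.7903442382812, 80.21424102783203), (25.727121353149414, 28.918176651000977), 86.96400451660156)
stem 305 [628.3 -19.1] 58.8
stem 265 [627.9  48.8] 58.6
stem 247 [629.2  83.3] 58.5
t 8.52 pos [625.1  32.  203.4] w 29.9 F [-0.1  0.4  0.4] gf 0.0
R [[-0.05, -0.999, 0.002], [-0.999, 0.05, -0.001], [0.0, -0.002, -1.0]]
yaw now -92.86 az total 0.34 shift after turn cm [ 5.   -0.58  8.34] tilt err deg [-0.12 -0.03  0.  ]
```

Call:
send_rows(
  targets=[
    {"gripper": 0.3,"x": 2.5,"y": -0.28,"z": 0,"ax": 0,"ay": 0,"az": 0},
    {"gripper": 0.3,"x": 2.55,"y": -0.28,"z": 2.1,"ax": 0,"ay": 0,"az": 0},
    {"gripper": 0.3,"x": 0,"y": 0,"z": 4,"ax": 0,"ay": 0,"az": 0},
    {"gripper": 0.3,"x": 0,"y": 0,"z": 4,"ax": 0,"ay": 0,"az": 0},
    {"gripper": 0.3,"x": 0,"y": 0,"z": 0,"ax": 0,"ay": 0,"az": 0},
  ],
)

```text
clock: 8.93
position: [622.5, -19.8, 94.6]
ee_rot: [-0.688, 0.726, 0.004, -0.005]
contact_force: [-1.5, -0.9, -2.0]
gripper_width: 29.9
grasp_force: 0.0
```

Call:
send_rows(
  targets=[
    {"gripper": 0.3,"x": 0,"y": 0,"z": 0,"ax": 0,"ay": 0,"az": 0},
    {"gripper": 0.3,"x": 0,"y": 0,"z": 0,"ax": 0,"ay": 0,"az": 0},
  ],
)

```text
clock: 9.1
position: [630.2, -18.5, 105.2]
ee_rot: [-0.689, 0.725, -0.003, 0.002]
contact_force: [0.7, 0.4, 0.2]
gripper_width: 30.3
grasp_force: 0.0
```

```bash
python3 heads.py
python3 - <<'E'
from h import *
plan([628.2,-18.8,42])
E
```

```text
red 858 ((627.6060791015625, -19.415424346923828), (43.08527374267578, 16.43413734436035), 1.5177868604660034)
blue 892 ((630.4871826171875, 47.98642349243164), (20.511566162109375, 42.570098876953125), 86.56842041015625)
green 410 ((628.9013061523438, 81.74756622314453), (22.871986389160156, 29.69013214111328), 85.47412872314453)
stem 575 [627.9 -19.3] 58.6
stem 479 [627.8  48.6] 58.3
stem 419 [629.4  82.7] 58.2
t 9.15 pos [630.6 -18.3 106.1] w 29.8 F [0.9 0.8 0.8] gf 0.0
R [[-0.05, -0.999, 0.009], [-0.999, 0.05, -0.0], [-0.0, -0.009, -1.0]]
yaw now -92.89 az total -0.0 shift after turn cm [0.07 0.24 6.41] tilt err deg [-0.49  0.02 -0.  ]
```

Call:
send_rows(
  targets=[
    {"gripper": 0.3,"x": 0,"y": 0,"z": 1.5,"ax": 0,"ay": 0,"az": 0},
    {"gripper": 0.3,"x": 0.04,"y": 0,"z": 2,"ax": 0,"ay": 0,"az": 0},
    {"gripper": 0.3,"x": 0,"y": 0,"z": 1.5,"ax": 0,"ay": 0,"az": 0},
    {"gripper": 0.3,"x": 0,"y": 0,"z": 1,"ax": 0,"ay": 0,"az": 0},
    {"gripper": 0.3,"x": 0,"y": 0,"z": 0,"ax": 0,"ay": 0,"az": 0},
  ],
)

```text
clock: 9.57
position: [628.8, -18.8, 43.2]
ee_rot: [-0.689, 0.725, -0.001, 0.001]
contact_force: [0.6, 0.3, 0.6]
gripper_width: 29.7
grasp_force: 0.0
```

Call:
send_rows(
  targets=[
    {"gripper": 0.3,"x": 0,"y": 0,"z": 0,"ax": 0,"ay": 0,"az": 0},
    {"gripper": 1,"x": 0,"y": 0,"z": 0,"ax": 0,"ay": 0,"az": 0},
    {"gripper": 1,"x": 0,"y": 0,"z": 0,"ax": 0,"ay": 0,"az": 0},
    {"gripper": 1,"x": 0,"y": 0,"z": 0,"ax": 0,"ay": 0,"az": 0},
    {"gripper": 1,"x": 0,"y": 0,"z": 0,"ax": 0,"ay": 0,"az": 0},
  ],
)

```text
clock: 9.98
position: [630.1, -18.9, 45.2]
ee_rot: [-0.689, 0.725, -0.002, 0.003]
contact_force: [-0.9, 0.8, 6.2]
gripper_width: 15.3
grasp_force: 58.8
```

Call:
send_rows(
  targets=[
    {"gripper": 1,"x": 0,"y": 0,"z": -1,"ax": 0,"ay": 0,"az": 0},
    {"gripper": 1,"x": 0,"y": 0,"z": -2,"ax": 0,"ay": 0,"az": 0},
    {"gripper": 1,"x": 0,"y": 0,"z": -3,"ax": 0,"ay": 0,"az": 0},
    {"gripper": 1,"x": 0,"y": 0,"z": -3,"ax": 0,"ay": 0,"az": 0},
    {"gripper": 1,"x": 0,"y": 0,"z": -1,"ax": 0,"ay": 0,"az": 0},
  ],
)

```text
clock: 10.4
position: [630.8, -19.0, 148.7]
ee_rot: [-0.689, 0.725, -0.004, 0.004]
contact_force: [0.8, -0.8, 0.6]
gripper_width: 15.0
grasp_force: 58.6
```

Run:
```python
from h import *
plan([460,-182,120],-89.3)
```

```text
t 10.4 pos [630.8 -19.  148.7] w 15.0 F [ 0.8 -0.8  0.6] gf 58.6
R [[-0.051, -0.999, 0.012], [-0.999, 0.051, 0.0], [-0.001, -0.012, -1.0]]
yaw now -92.95 az total -3.65 shift after turn cm [16.09 17.27  2.87] tilt err deg [-0.67  0.05 -0.  ]
```

Call:
send_rows(
  targets=[
    {"gripper": 1,"x": 2.0,"y": 3.07,"z": 0,"ax": 0,"ay": 0,"az": 0},
    {"gripper": 1,"x": 2.0,"y": 3.07,"z": 0,"ax": 0,"ay": 0,"az": 0},
    {"gripper": 1,"x": 2.0,"y": 3.07,"z": 0,"ax": 0,"ay": 0,"az": 0},
    {"gripper": 1,"x": 2.0,"y": 3.07,"z": 0,"ax": 0,"ay": 0,"az": 0},
    {"gripper": 1,"x": 2.0,"y": 3.07,"z": 0,"ax": 0,"ay": 0,"az": 0},
  ],
)

```text
clock: 10.82
position: [467.7, -111.5, 142.4]
ee_rot: [-0.688, 0.725, -0.001, 0.001]
contact_force: [0.3, -1.4, -0.1]
gripper_width: 15.2
grasp_force: 58.7
```

Call:
send_rows(
  targets=[
    {"gripper": 1,"x": 2.0,"y": 3.07,"z": 0,"ax": 0,"ay": 0,"az": -1.8},
    {"gripper": 1,"x": 0,"y": 0,"z": 0,"ax": 0,"ay": 0,"az": -1.8},
    {"gripper": 1,"x": 0,"y": 0,"z": 0,"ax": 0,"ay": 0,"az": 0},
    {"gripper": 1,"x": 0,"y": 0,"z": 0,"ax": 0,"ay": 0,"az": 0},
    {"gripper": 1,"x": 0,"y": 0,"z": 0,"ax": 0,"ay": 0,"az": 0},
  ],
)

```text
clock: 11.23
position: [439.2, -129.0, 142.8]
ee_rot: [0.711, -0.703, 0.002, -0.002]
contact_force: [-0.5, 0.0, 0.1]
gripper_width: 15.3
grasp_force: 58.7
```

```bash
cat > kit.py <<'E'
from h import *
import sys
im,d,m=shot('wrist',sys.argv[1]); P=cloud(d,m); Z=P[...,2]
hsv=cv2.cvtColor(im,cv2.COLOR_RGB2HSV); H,S,V=[hsv[...,i].astype(int) for i in range(3)]
T=np.array(m['cam_to_world'])
# rays intersected with foam top z=42 -> top-down rectified map, 0.5mm/px
x0,y0,s=330,-310,2
gx,gy=np.meshgrid(np.arange(x0,530,1/s),np.arange(y0,-110,1/s))
W=np.stack([gx,gy,np.full_like(gx,42.)],-1)
C=(W-T[:3,3])@T[:3,:3]; u=C[...,0]/C[...,2]*m['fx']+m['cx']; v=C[...,1]/C[...,2]*m['fy']+m['cy']
rz=cv2.remap(Z.astype(np.float32),u.astype(np.float32),v.astype(np.float32),cv2.INTER_NEAREST,borderValue=-1)
foam=((rz>39.5)&(rz<45)).astype(np.uint8)
foam=cv2.morphologyEx(foam,cv2.MORPH_OPEN,np.ones((5,5)))
cs,h=cv2.findContours(foam,cv2.RETR_CCOMP,cv2.CHAIN_APPROX_NONE)
for c,hh in zip(cs,h[0]):
    a=cv2.contourArea(c)/s/s
    if a<200: continue
    (cx,cy),(w,hg),an=cv2.minAreaRect(c); e=cv2.minEnclosingCircle(c)[1]/s
    M=cv2.moments(c)
    print('OUT' if hh[3]<0 else 'hole','rect c',round(x0+cx/s,1),round(y0+cy/s,1),'size',round(w/s,1),round(hg/s,1),'ang',round(an,1),'centroid',round(x0+M['m10']/M['m00']/s,1),round(y0+M['m01']/M['m00']/s,1),'area',round(a),'R',round(e,1))
st()
E
python3 kit.py w5.png
```

```text
OUT rect c 430.2 -206.8 size 132.3 115.5 ang 0.8 centroid 430.2 -206.7 area 15058 R 87.1
hole rect c 398.0 -181.3 size 48.1 20.2 ang 0.7 centroid 397.8 -181.1 area 905 R 25.5
hole rect c 461.7 -180.0 size 54.3 24.6 ang 0.9 centroid 461.4 -180.0 area 1239 R 28.9
hole rect c 398.8 -236.3 size 35.3 35.9 ang 41.2 centroid 398.8 -236.5 area 973 R 19.2
hole rect c 462.4 -235.4 size 41.1 41.4 ang 63.4 centroid 462.5 -235.5 area 1314 R 21.5
t 11.28 pos [ 439.2 -128.9  142.6] w 15.0 F [ 1.1 -0.9 -1.1] gf 58.7
R [[0.011, -1.0, 0.004], [-1.0, -0.011, -0.0], [0.0, -0.004, -1.0]]
```

View pics/w5.png

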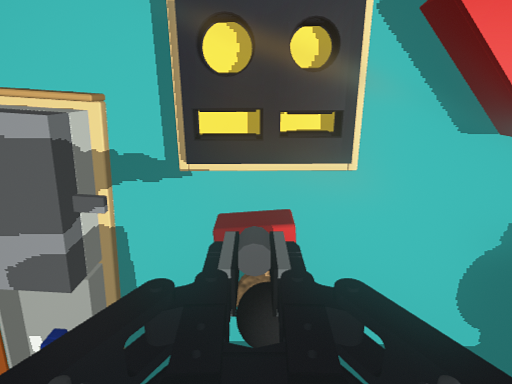

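The wrist view shows the four empty cutouts: flat (228,47), cushion (311,47), fork (229,122), spade (308,122). The red spade is held at (254,225).

```bash
cat > held.py <<'E'
from h import *
import sys
lo,hi=map(int,sys.argv[1:3])
s,r=st(); im,d,m=shot('wrist'); P=cloud(d,m); p=np.array(s['position']); q=(P-p)@r
hsv=cv2.cvtColor(im,cv2.COLOR_RGB2HSV); H,S=hsv[...,0].astype(int),hsv[...,1].astype(int)
k=(((H>=lo)&(H<=hi)))&(S>110)&(d>0)&(abs(q[...,0])<40)&(abs(q[...,1])<40)&(abs(q[...,2])<45)
w=P[k]; print('n',k.sum(),'z-range rel tool',np.percentile(q[k][:,2],[1,10,50,90,99]).round(1))
t=np.median(np.sort(q[k][:,2])[:len(w)//10]) 
top=q[k][:,2]<t+3
print('top rect world',cv2.minAreaRect(w[top][:,:2].astype(np.float32)))
f=~top; print('front face line: world', end=' ')
if f.sum()>20:
    v=cv2.fitLine(w[f][:,:2].astype(np.float32),cv2.DIST_HUBER,0,.01,.01).ravel(); print('ang',np.degrees(np.arctan2(v[1],v[0])).round(2),'pt',v[2:].round(1),'xrange',np.percentile(w[f][:,0],[1,99]).round(1))
E
python3 held.py 0 8
```

```text
t 11.28 pos [ 439.2 -128.9  142.6] w 15.0 F [ 1.1 -0.9 -1.1] gf 58.7
R [[0.011, -1.0, 0.004], [-1.0, -0.011, -0.0], [0.0, -0.004, -1.0]]
n 1602 z-range rel tool [ 4.9  6.2 11.5 23.4 26.7]
top rect world ((439.64959716796875, -134.12342834472656), (11.4285249710083, 43.79913330078125), 88.93867492675781)
front face line: world ang 4.9 pt [ 440.  -137.3] xrange [419.5 460.5]
```

Call:
send_rows(
  targets=[
    {"gripper": 1,"x": 0,"y": 0,"z": 0,"ax": 0,"ay": 0,"az": 4.1},
    {"gripper": 1,"x": 2.7,"y": 1.9,"z": 0,"ax": 0,"ay": 0,"az": 0},
    {"gripper": 1,"x": 2.74,"y": 1.97,"z": 1,"ax": 0,"ay": 0,"az": 0},
    {"gripper": 1,"x": 0,"y": 0,"z": 3,"ax": 0,"ay": 0,"az": 0},
    {"gripper": 1,"x": 0,"y": 0,"z": 2,"ax": 0,"ay": 0,"az": 0},
  ],
)

```text
clock: 11.75
position: [395.8, -181.7, 81.3]
ee_rot: [-0.684, 0.729, -0.001, 0.001]
contact_force: [-1.1, 0.0, -1.1]
gripper_width: 15.3
grasp_force: 58.8
```

Call:
send_rows(
  targets=[
    {"gripper": 1,"x": 0,"y": 0,"z": 0,"ax": 0,"ay": 0,"az": 0},
    {"gripper": 1,"x": 0,"y": 0,"z": 0,"ax": 0,"ay": 0,"az": 0},
    {"gripper": 1,"x": 0,"y": 0,"z": 0,"ax": 0,"ay": 0,"az": 0},
  ],
)

```text
clock: 12.0
position: [397.9, -181.1, 83.2]
ee_rot: [-0.686, 0.728, -0.002, 0.002]
contact_force: [0.3, -0.1, -0.5]
gripper_width: 15.2
grasp_force: 58.8
```

```bash
python3 held.py 0 8; python3 kit.py w6.png
```

```text
t 12.0 pos [ 397.9 -181.1   83.2] w 15.2 F [ 0.3 -0.1 -0.5] gf 58.8
R [[-0.06, -0.998, 0.005], [-0.998, 0.06, -0.001], [0.0, -0.005, -1.0]]
n 1707 z-range rel tool [-5.9  6.2 11.6 24.  40.1]
top rect world ((398.19775390625, -186.49472045898438), (12.063322067260742, 44.32940673828125), 84.45925903320312)
front face line: world ang 1.06 pt [ 400.5 -189.5] xrange [373.  419.7]
OUT rect c 429.9 -208.2 size 132.0 118.3 ang 0.8 centroid 435.1 -214.9 area 13156 R 88.1
hole rect c 461.0 -179.6 size 53.5 25.7 ang 1.5 centroid 461.0 -180.4 area 1209 R 28.6
hole rect c 398.4 -237.0 size 35.4 35.2 ang 21.8 centroid 398.6 -236.9 area 967 R 18.5
hole rect c 462.1 -236.1 size 41.7 41.1 ang 82.9 centroid 461.8 -236.1 area 1312 R 22.3
t 12.1 pos [ 398.  -181.    83.6] w 15.4 F [ 1.5  0.1 -0.6] gf 58.8
R [[-0.06, -0.998, 0.006], [-0.998, 0.06, -0.001], [0.0, -0.006, -1.0]]
```

Call:
send_rows(
  targets=[
    {"gripper": 1,"x": 0.03,"y": 0,"z": 0.6,"ax": 0,"ay": 0,"az": 0},
    {"gripper": 1,"x": 0,"y": 0,"z": 0.6,"ax": 0,"ay": 0,"az": 0},
    {"gripper": 1,"x": 0,"y": 0,"z": 0.4,"ax": 0,"ay": 0,"az": 0},
    {"gripper": 1,"x": 0,"y": 0,"z": 0.4,"ax": 0,"ay": 0,"az": 0},
    {"gripper": 1,"x": 0,"y": 0,"z": 0.3,"ax": 0,"ay": 0,"az": 0},
  ],
)

```text
clock: 12.52
position: [397.9, -181.5, 60.3]
ee_rot: [-0.686, 0.728, -0.002, 0.002]
contact_force: [-0.1, 3.2, 9.8]
gripper_width: 15.2
grasp_force: 59.5
```

Call:
send_rows(
  targets=[
    {"gripper": 1,"x": 0,"y": 0,"z": 0.3,"ax": 0,"ay": 0,"az": 0},
    {"gripper": 1,"x": 0,"y": 0,"z": 0.3,"ax": 0,"ay": 0,"az": 0},
    {"gripper": 1,"x": 0,"y": 0,"z": 0.1,"ax": 0,"ay": 0,"az": 0},
    {"gripper": 1,"x": 0,"y": 0,"z": 0,"ax": 0,"ay": 0,"az": 0},
    {"gripper": 1,"x": 0,"y": 0,"z": 0,"ax": 0,"ay": 0,"az": 0},
  ],
)

```text
clock: 12.93
position: [398.2, -181.3, 54.2]
ee_rot: [-0.686, 0.728, -0.003, 0.002]
contact_force: [-3.0, 5.0, 13.8]
gripper_width: 15.2
grasp_force: 60.5
```

Call:
send_rows(
  targets=[
    {"gripper": 1,"x": 0,"y": 0,"z": 0.2,"ax": 0,"ay": 0,"az": 0},
    {"gripper": 1,"x": 0,"y": 0,"z": 0.1,"ax": 0,"ay": 0,"az": 0},
    {"gripper": 1,"x": 0,"y": 0,"z": 0,"ax": 0,"ay": 0,"az": 0},
    {"gripper": 1,"x": 0,"y": 0,"z": 0,"ax": 0,"ay": 0,"az": 0},
  ],
)

```text
clock: 13.27
position: [398.3, -181.5, 53.9]
ee_rot: [-0.686, 0.727, -0.003, 0.002]
contact_force: [-9.4, 9.0, 42.5]
gripper_width: 15.1
grasp_force: 63.1
```

Call:
send_rows(
  targets=[
    {"gripper": 1,"x": 0,"y": 0,"z": -0.3,"ax": 0,"ay": 0,"az": 0},
    {"gripper": 0.3,"x": 0,"y": 0,"z": 0,"ax": 0,"ay": 0,"az": 0},
    {"gripper": 0.3,"x": 0,"y": 0,"z": 0,"ax": 0,"ay": 0,"az": 0},
    {"gripper": 0.3,"x": 0,"y": 0,"z": 0,"ax": 0,"ay": 0,"az": 0},
    {"gripper": 0.3,"x": 0,"y": 0,"z": -2,"ax": 0,"ay": 0,"az": 0},
  ],
)

```text
clock: 13.68
position: [393.4, -181.3, 69.3]
ee_rot: [-0.685, 0.729, 0.002, -0.002]
contact_force: [0.9, -0.6, -1.2]
gripper_width: 30.0
grasp_force: 0.0
```

Call:
send_rows(
  targets=[
    {"gripper": 0.3,"x": 0,"y": 0,"z": -3,"ax": 0,"ay": 0,"az": 0},
    {"gripper": 0.3,"x": 0,"y": 0,"z": -3,"ax": 0,"ay": 0,"az": 0},
    {"gripper": 0.3,"x": 0,"y": 0,"z": -1,"ax": 0,"ay": 0,"az": 0},
    {"gripper": 0.3,"x": 0,"y": 0,"z": 0,"ax": 0,"ay": 0,"az": 0},
    {"gripper": 0.3,"x": 0,"y": 0,"z": 0,"ax": 0,"ay": 0,"az": 0},
  ],
)

```text
clock: 14.1
position: [395.9, -181.5, 142.0]
ee_rot: [-0.685, 0.729, -0.001, 0.001]
contact_force: [0.4, -0.3, -0.3]
gripper_width: 30.2
grasp_force: 0.0
```

```bash
cat > seat.py <<'E'
from h import *
im,d,m=shot('wrist'); P=cloud(d,m); Z=P[...,2]
foam=(abs(P[...,0]-430)<66)&(abs(P[...,1]+208)<60)
f=foam&(Z>39)&(Z<45); print('foam z',np.median(Z[f]).round(1))
k=foam&(Z>61)&(Z<82); n,l,s4,c=cv2.connectedComponentsWithStats(k.astype(np.uint8))
for i in range(1,n):
    if s4[i,4]>60:
        q=P[l==i]; print('stem',s4[i,4],np.round(cv2.minEnclosingCircle(q[:,:2].astype(np.float32))[0],1),'top z',np.percentile(q[:,2],[50,90]).round(1))
E
python3 seat.py
python3 - <<'E'
from h import *
plan([627.8,48.7,140],-92.9)
E
```

```text
foam z 41.8
stem 469 [ 398.8 -181.3] top z [68.  68.8]
t 14.15 pos [ 395.3 -181.4  141.2] w 29.8 F [-1.  -0.1 -0.2] gf 0.0
R [[-0.062, -0.998, 0.001], [-0.998, 0.062, 0.0], [-0.0, -0.001, -1.0]]
yaw now -93.53 az total -0.63 shift after turn cm [-24.16 -22.06   0.12] tilt err deg [-0.06  0.03 -0.  ]
```

Call:
send_rows(
  targets=[
    {"gripper": 0.3,"x": -2.71,"y": -2.42,"z": 0,"ax": 0,"ay": 0,"az": 0},
    {"gripper": 0.3,"x": -2.71,"y": -2.42,"z": 0,"ax": 0,"ay": 0,"az": 0},
    {"gripper": 0.3,"x": -2.71,"y": -2.42,"z": 0,"ax": 0,"ay": 0,"az": 0},
    {"gripper": 0.3,"x": -2.71,"y": -2.42,"z": 0,"ax": 0,"ay": 0,"az": 0},
    {"gripper": 0.3,"x": -2.71,"y": -2.42,"z": 0,"ax": 0,"ay": 0,"az": 0},
  ],
)

```text
clock: 14.57
position: [525.1, -52.5, 140.6]
ee_rot: [-0.685, 0.728, -0.0, -0.001]
contact_force: [1.3, -0.1, -0.2]
gripper_width: 29.5
grasp_force: 0.0
```

Call:
send_rows(
  targets=[
    {"gripper": 0.3,"x": -2.71,"y": -2.42,"z": 0,"ax": 0,"ay": 0,"az": 0},
    {"gripper": 0.3,"x": -2.71,"y": -2.42,"z": 0,"ax": 0,"ay": 0,"az": 0},
    {"gripper": 0.3,"x": -2.71,"y": -2.42,"z": 0,"ax": 0,"ay": 0,"az": 0},
    {"gripper": 0.3,"x": -2.0,"y": -2,"z": 0,"ax": 0,"ay": 0,"az": 0},
    {"gripper": 0.3,"x": -0.71,"y": -0.42,"z": 0,"ax": 0,"ay": 0,"az": 0},
  ],
)

```text
clock: 14.98
position: [630.6, 51.1, 139.8]
ee_rot: [-0.686, 0.728, -0.001, -0.0]
contact_force: [0.7, 0.4, 0.2]
gripper_width: 29.9
grasp_force: 0.0
```

Call:
send_rows(
  targets=[
    {"gripper": 0.3,"x": 0,"y": 0,"z": 0,"ax": 0,"ay": 0,"az": 0},
    {"gripper": 0.3,"x": 0,"y": 0,"z": 2,"ax": 0,"ay": 0,"az": 0},
    {"gripper": 0.3,"x": 0,"y": 0,"z": 2,"ax": 0,"ay": 0,"az": 0},
    {"gripper": 0.3,"x": 0,"y": 0,"z": 0,"ax": 0,"ay": 0,"az": 0},
    {"gripper": 0.3,"x": 0,"y": 0,"z": 0,"ax": 0,"ay": 0,"az": 0},
  ],
)

```text
clock: 15.4
position: [626.6, 47.2, 101.5]
ee_rot: [-0.685, 0.729, -0.0, -0.001]
contact_force: [0.5, 0.8, 0.4]
gripper_width: 29.6
grasp_force: 0.0
```

```bash
python3 heads.py
python3 - <<'E'
from h import *
plan([627.8,48.7,42])
E
```

```text
blue 1377 ((627.4855346679688, 48.65992736816406), (20.221206665039062, 48.966060638427734), 87.07804870605469)
green 671 ((628.7069702148438, 80.56470489501953), (25.513853073120117, 30.588491439819336), 84.21961212158203)
stem 598 [627.6  48.8] 58.5
stem 538 [629.3  83.3] 58.4
t 15.45 pos [627.9  47.7 103. ] w 30.1 F [ 0.2 -0.8  0.8] gf 0.0
R [[-0.061, -0.998, 0.002], [-0.998, 0.061, -0.001], [0.001, -0.002, -1.0]]
yaw now -93.52 az total -0.0 shift after turn cm [-0.1   0.02  6.1 ] tilt err deg [-0.12 -0.06  0.  ]
```

Call:
send_rows(
  targets=[
    {"gripper": 0.3,"x": -0.08,"y": 0,"z": 1.5,"ax": 0,"ay": 0,"az": 0},
    {"gripper": 0.3,"x": 0,"y": 0,"z": 2,"ax": 0,"ay": 0,"az": 0},
    {"gripper": 0.3,"x": 0,"y": 0,"z": 1.5,"ax": 0,"ay": 0,"az": 0},
    {"gripper": 0.3,"x": 0,"y": 0,"z": 1,"ax": 0,"ay": 0,"az": 0},
    {"gripper": 0.3,"x": 0,"y": 0,"z": 0,"ax": 0,"ay": 0,"az": 0},
  ],
)

```text
clock: 15.87
position: [627.8, 48.8, 42.0]
ee_rot: [-0.685, 0.729, -0.001, -0.0]
contact_force: [0.8, -0.4, -0.6]
gripper_width: 29.7
grasp_force: 0.0
```

Call:
send_rows(
  targets=[
    {"gripper": 0.3,"x": 0,"y": 0,"z": 0,"ax": 0,"ay": 0,"az": 0},
    {"gripper": 1,"x": 0,"y": 0,"z": 0,"ax": 0,"ay": 0,"az": 0},
    {"gripper": 1,"x": 0,"y": 0,"z": 0,"ax": 0,"ay": 0,"az": 0},
    {"gripper": 1,"x": 0,"y": 0,"z": 0,"ax": 0,"ay": 0,"az": 0},
    {"gripper": 1,"x": 0,"y": 0,"z": 0,"ax": 0,"ay": 0,"az": 0},
  ],
)

```text
clock: 16.28
position: [629.9, 49.6, 44.9]
ee_rot: [-0.685, 0.728, -0.002, 0.002]
contact_force: [-0.2, -0.9, 5.5]
gripper_width: 15.2
grasp_force: 58.9
```

Call:
send_rows(
  targets=[
    {"gripper": 1,"x": 0,"y": 0,"z": -1,"ax": 0,"ay": 0,"az": 0},
    {"gripper": 1,"x": 0,"y": 0,"z": -2,"ax": 0,"ay": 0,"az": 0},
    {"gripper": 1,"x": 0,"y": 0,"z": -3,"ax": 0,"ay": 0,"az": 0},
    {"gripper": 1,"x": 0,"y": 0,"z": -3,"ax": 0,"ay": 0,"az": 0},
    {"gripper": 1,"x": 0,"y": 0,"z": -1,"ax": 0,"ay": 0,"az": 0},
  ],
)

```text
clock: 16.7
position: [630.9, 49.8, 148.6]
ee_rot: [-0.686, 0.728, -0.004, 0.005]
contact_force: [0.3, 1.3, 1.1]
gripper_width: 15.0
grasp_force: 58.7
```

Call:
send_rows(
  targets=[
    {"gripper": 1,"x": 2.984,"y": 1.901,"z": 0,"ax": 0,"ay": 0,"az": 0},
    {"gripper": 1,"x": 2.984,"y": 1.901,"z": 0,"ax": 0,"ay": 0,"az": 0},
    {"gripper": 1,"x": 2.984,"y": 1.901,"z": 0,"ax": 0,"ay": 0,"az": 0},
    {"gripper": 1,"x": 2.984,"y": 1.901,"z": 0,"ax": 0,"ay": 0,"az": 0},
    {"gripper": 1,"x": 2.984,"y": 1.901,"z": 0,"ax": 0,"ay": 0,"az": 0},
  ],
)

```text
clock: 17.12
position: [522.9, -94.6, 142.6]
ee_rot: [-0.685, 0.728, -0.001, 0.001]
contact_force: [0.3, -0.5, -1.1]
gripper_width: 15.2
grasp_force: 58.7
```

Call:
send_rows(
  targets=[
    {"gripper": 1,"x": 2.984,"y": 1.901,"z": 0,"ax": 0,"ay": 0,"az": 0},
    {"gripper": 1,"x": 2.984,"y": 1.901,"z": 0,"ax": 0,"ay": 0,"az": 0},
    {"gripper": 1,"x": 2.984,"y": 1.901,"z": 0,"ax": 0,"ay": 0,"az": 0},
    {"gripper": 1,"x": 0,"y": 0,"z": 2,"ax": 0,"ay": 0,"az": -2},
    {"gripper": 1,"x": 0,"y": 0,"z": 2,"ax": 0,"ay": 0,"az": -2},
  ],
)

```text
clock: 17.53
position: [461.7, -181.0, 103.4]
ee_rot: [0.71, -0.705, 0.003, -0.002]
contact_force: [-0.6, 0.9, -0.5]
gripper_width: 15.6
grasp_force: 58.8
```

Call:
send_rows(
  targets=[
    {"gripper": 1,"x": 0,"y": 0,"z": 1,"ax": 0,"ay": 0,"az": 0},
    {"gripper": 1,"x": 0,"y": 0,"z": 0,"ax": 0,"ay": 0,"az": 0},
    {"gripper": 1,"x": 0,"y": 0,"z": 0,"ax": 0,"ay": 0,"az": 0},
    {"gripper": 1,"x": 0,"y": 0,"z": 0,"ax": 0,"ay": 0,"az": 0},
  ],
)

```text
clock: 17.87
position: [463.0, -179.5, 93.3]
ee_rot: [0.71, -0.704, 0.002, -0.002]
contact_force: [0.5, -0.5, -0.7]
gripper_width: 15.3
grasp_force: 58.8
```

```bash
python3 held.py 100 130; python3 kit.py w7.png
```

```text
t 17.87 pos [ 463.  -179.5   93.3] w 15.3 F [ 0.5 -0.5 -0.7] gf 58.8
R [[0.009, -1.0, 0.005], [-1.0, -0.009, -0.0], [0.0, -0.005, -1.0]]
n 2029 z-range rel tool [-6.4  5.6  7.2 20.9 26.5]
top rect world ((463.1596374511719, -183.5436248779297), (16.937297821044922, 49.94807815551758), 86.53691864013672)
front face line: world ang 0.82 pt [ 471.  -189.9] xrange [439.8 488. ]
OUT rect c 430.2 -208.3 size 132.1 118.1 ang 0.8 centroid 423.6 -215.9 area 12837 R 87.9
hole rect c 398.2 -175.2 size 47.5 32.5 ang 0.0 centroid 396.4 -178.2 area 1153 R 25.5
hole rect c 399.0 -236.8 size 36.0 35.5 ang 0.0 centroid 399.3 -236.9 area 962 R 19.2
hole rect c 462.5 -235.8 size 41.0 40.5 ang 0.0 centroid 462.4 -236.0 area 1312 R 21.6
t 17.97 pos [ 463.1 -179.5   93.6] w 15.4 F [-0.4  0.4 -0.5] gf 58.8
R [[0.009, -1.0, 0.005], [-1.0, -0.009, -0.0], [0.0, -0.005, -1.0]]
```

Call:
send_rows(
  targets=[
    {"gripper": 1,"x": 0.02,"y": 0.17,"z": 0.8,"ax": 0,"ay": 0,"az": 0},
    {"gripper": 1,"x": 0,"y": 0,"z": 0.8,"ax": 0,"ay": 0,"az": 0},
    {"gripper": 1,"x": 0,"y": 0,"z": 0.5,"ax": 0,"ay": 0,"az": 0},
    {"gripper": 1,"x": 0,"y": 0,"z": 0.4,"ax": 0,"ay": 0,"az": 0},
    {"gripper": 1,"x": 0,"y": 0,"z": 0.4,"ax": 0,"ay": 0,"az": 0},
  ],
)

```text
clock: 18.38
position: [460.8, -179.9, 64.1]
ee_rot: [0.711, -0.704, 0.001, -0.001]
contact_force: [-1.5, 1.3, 10.4]
gripper_width: 15.4
grasp_force: 59.9
```

Call:
send_rows(
  targets=[
    {"gripper": 1,"x": 0,"y": 0,"z": 0.4,"ax": 0,"ay": 0,"az": 0},
    {"gripper": 1,"x": 0,"y": 0,"z": 0.3,"ax": 0,"ay": 0,"az": 0},
    {"gripper": 1,"x": 0,"y": 0,"z": 0.3,"ax": 0,"ay": 0,"az": 0},
    {"gripper": 1,"x": 0,"y": 0,"z": 0.2,"ax": 0,"ay": 0,"az": 0},
    {"gripper": 1,"x": 0,"y": 0,"z": 0,"ax": 0,"ay": 0,"az": 0},
  ],
)

```text
clock: 18.8
position: [462.0, -179.8, 53.8]
ee_rot: [0.711, -0.703, 0.002, -0.001]
contact_force: [-3.3, 3.4, 15.8]
gripper_width: 15.2
grasp_force: 60.6
```

Call:
send_rows(
  targets=[
    {"gripper": 1,"x": 0,"y": 0,"z": 0.15,"ax": 0,"ay": 0,"az": 0},
    {"gripper": 1,"x": 0,"y": 0,"z": 0.05,"ax": 0,"ay": 0,"az": 0},
    {"gripper": 1,"x": 0,"y": 0,"z": 0,"ax": 0,"ay": 0,"az": 0},
  ],
)

```text
clock: 19.05
position: [462.0, -179.8, 53.7]
ee_rot: [0.711, -0.703, 0.003, -0.001]
contact_force: [-7.5, 6.2, 30.4]
gripper_width: 15.2
grasp_force: 61.9
```

Call:
send_rows(
  targets=[
    {"gripper": 1,"x": 0,"y": 0,"z": -0.2,"ax": 0,"ay": 0,"az": 0},
    {"gripper": 0.3,"x": 0,"y": 0,"z": 0,"ax": 0,"ay": 0,"az": 0},
    {"gripper": 0.3,"x": 0,"y": 0,"z": 0,"ax": 0,"ay": 0,"az": 0},
    {"gripper": 0.3,"x": 0,"y": 0,"z": 0,"ax": 0,"ay": 0,"az": 0},
    {"gripper": 0.3,"x": 0,"y": 0,"z": -2,"ax": 0,"ay": 0,"az": 0},
  ],
)

```text
clock: 19.47
position: [457.7, -179.5, 68.2]
ee_rot: [0.71, -0.704, -0.002, 0.002]
contact_force: [-0.8, 0.2, -0.2]
gripper_width: 30.2
grasp_force: 0.0
```

Call:
send_rows(
  targets=[
    {"gripper": 0.3,"x": 0,"y": 0,"z": -3,"ax": 0,"ay": 0,"az": 0},
    {"gripper": 0.3,"x": 0,"y": 0,"z": -3,"ax": 0,"ay": 0,"az": 0},
    {"gripper": 0.3,"x": 0,"y": 0,"z": -1,"ax": 0,"ay": 0,"az": 0},
    {"gripper": 0.3,"x": 0,"y": 0,"z": 0,"ax": 0,"ay": 0,"az": 0},
    {"gripper": 0.3,"x": 0,"y": 0,"z": 0,"ax": 0,"ay": 0,"az": 0},
  ],
)

```text
clock: 19.88
position: [460.3, -179.7, 141.2]
ee_rot: [0.71, -0.704, 0.001, -0.001]
contact_force: [-0.7, -0.8, -0.5]
gripper_width: 30.0
grasp_force: 0.0
```

```bash
python3 seat.py
python3 - <<'E'
from h import *
plan([629,83.2,110])
E
```

```text
foam z 41.8
stem 474 [ 463.1 -180. ] top z [67.8 68.6]
stem 497 [ 399.3 -181.2] top z [67.9 68.8]
t 19.93 pos [ 459.6 -179.6  140.4] w 30.2 F [-0.8  0.8 -0.3] gf 0.0
R [[0.008, -1.0, 0.001], [-1.0, -0.008, 0.0], [-0.0, -0.001, -1.0]]
yaw now -89.53 az total -0.0 shift after turn cm [-26.14 -17.15   3.04] tilt err deg [-0.07  0.02 -0.  ]
```

Call:
send_rows(
  targets=[
    {"gripper": 0.3,"x": -2.9,"y": -1.9,"z": 0,"ax": 0,"ay": 0,"az": 0},
    {"gripper": 0.3,"x": -2.9,"y": -1.9,"z": 0,"ax": 0,"ay": 0,"az": 0},
    {"gripper": 0.3,"x": -2.9,"y": -1.9,"z": 0,"ax": 0,"ay": 0,"az": 0},
    {"gripper": 0.3,"x": -2.9,"y": -1.9,"z": 0,"ax": 0,"ay": 0,"az": 0},
    {"gripper": 0.3,"x": -2.9,"y": -1.9,"z": 0,"ax": 0,"ay": 0,"az": 0},
  ],
)

```text
clock: 20.35
position: [553.7, -32.7, 139.7]
ee_rot: [0.71, -0.704, 0.0, 0.001]
contact_force: [0.6, -0.4, 0.0]
gripper_width: 29.9
grasp_force: 0.0
```

Call:
send_rows(
  targets=[
    {"gripper": 0.3,"x": -2.9,"y": -1.9,"z": 0,"ax": 0,"ay": 0,"az": 0},
    {"gripper": 0.3,"x": -2.9,"y": -1.9,"z": 0,"ax": 0,"ay": 0,"az": 0},
    {"gripper": 0.3,"x": -2.9,"y": -1.9,"z": 0,"ax": 0,"ay": 0,"az": 0},
    {"gripper": 0.3,"x": -2.1,"y": -1.4,"z": 0,"ax": 0,"ay": 0,"az": 0},
    {"gripper": 0.3,"x": -0.84,"y": -0.55,"z": 0,"ax": 0,"ay": 0,"az": 0},
  ],
)

```text
clock: 20.77
position: [630.5, 85.8, 139.2]
ee_rot: [0.711, -0.703, 0.001, 0.0]
contact_force: [0.4, -0.5, -0.2]
gripper_width: 29.6
grasp_force: 0.0
```

Call:
send_rows(
  targets=[
    {"gripper": 0.3,"x": 0,"y": 0,"z": 0,"ax": 0,"ay": 0,"az": 0},
    {"gripper": 0.3,"x": 0,"y": 0,"z": 2,"ax": 0,"ay": 0,"az": 0},
    {"gripper": 0.3,"x": 0,"y": 0,"z": 2,"ax": 0,"ay": 0,"az": 0},
    {"gripper": 0.3,"x": 0,"y": 0,"z": 0,"ax": 0,"ay": 0,"az": 0},
    {"gripper": 0.3,"x": 0,"y": 0,"z": 0,"ax": 0,"ay": 0,"az": 0},
  ],
)

```text
clock: 21.18
position: [628.1, 81.6, 100.5]
ee_rot: [0.71, -0.704, 0.0, 0.001]
contact_force: [0.1, 0.0, 1.1]
gripper_width: 30.0
grasp_force: 0.0
```

```bash
python3 heads.py
python3 - <<'E'
from h import *
plan([629,83.2,42])
E
```

```text
green 685 ((628.9424438476562, 80.95509338378906), (25.960540771484375, 30.52474594116211), 89.10895538330078)
stem 604 [629.1  83.5] 58.5
t 21.23 pos [629.4  82.  102. ] w 29.9 F [ 0.2 -0.4  0.1] gf 0.0
R [[0.008, -1.0, 0.002], [-1.0, -0.008, -0.001], [0.001, -0.002, -1.0]]
yaw now -89.54 az total -0.0 shift after turn cm [-0.12  0.04  6.  ] tilt err deg [-0.13 -0.07  0.  ]
```

Call:
send_rows(
  targets=[
    {"gripper": 0.3,"x": -0.08,"y": 0,"z": 1.5,"ax": 0,"ay": 0,"az": 0},
    {"gripper": 0.3,"x": 0,"y": 0,"z": 2,"ax": 0,"ay": 0,"az": 0},
    {"gripper": 0.3,"x": 0,"y": 0,"z": 1.5,"ax": 0,"ay": 0,"az": 0},
    {"gripper": 0.3,"x": 0,"y": 0,"z": 0.9,"ax": 0,"ay": 0,"az": 0},
    {"gripper": 0.3,"x": 0,"y": 0,"z": 0,"ax": 0,"ay": 0,"az": 0},
  ],
)

```text
clock: 21.65
position: [629.2, 83.3, 42.2]
ee_rot: [0.71, -0.704, 0.001, -0.0]
contact_force: [-0.7, -0.6, 0.6]
gripper_width: 29.9
grasp_force: 0.0
```

Call:
send_rows(
  targets=[
    {"gripper": 0.3,"x": 0,"y": 0,"z": 0,"ax": 0,"ay": 0,"az": 0},
    {"gripper": 1,"x": 0,"y": 0,"z": 0,"ax": 0,"ay": 0,"az": 0},
    {"gripper": 1,"x": 0,"y": 0,"z": 0,"ax": 0,"ay": 0,"az": 0},
    {"gripper": 1,"x": 0,"y": 0,"z": 0,"ax": 0,"ay": 0,"az": 0},
    {"gripper": 1,"x": 0,"y": 0,"z": 0,"ax": 0,"ay": 0,"az": 0},
  ],
)

```text
clock: 22.07
position: [631.0, 84.1, 44.7]
ee_rot: [0.71, -0.704, 0.002, -0.002]
contact_force: [-0.1, -0.3, 3.6]
gripper_width: 15.3
grasp_force: 58.4
```

Call:
send_rows(
  targets=[
    {"gripper": 1,"x": 0,"y": 0,"z": -1,"ax": 0,"ay": 0,"az": 0},
    {"gripper": 1,"x": 0,"y": 0,"z": -2,"ax": 0,"ay": 0,"az": 0},
    {"gripper": 1,"x": 0,"y": 0,"z": -3,"ax": 0,"ay": 0,"az": 0},
    {"gripper": 1,"x": 0,"y": 0,"z": -3,"ax": 0,"ay": 0,"az": 0},
    {"gripper": 1,"x": 0,"y": 0,"z": -1,"ax": 0,"ay": 0,"az": 0},
  ],
)

```text
clock: 22.48
position: [632.0, 84.5, 148.8]
ee_rot: [0.711, -0.704, 0.004, -0.005]
contact_force: [0.7, 1.1, 0.9]
gripper_width: 15.2
grasp_force: 58.4
```

Call:
send_rows(
  targets=[
    {"gripper": 1,"x": 2.892,"y": 2.118,"z": 0,"ax": 0,"ay": 0,"az": 0},
    {"gripper": 1,"x": 2.892,"y": 2.118,"z": 0,"ax": 0,"ay": 0,"az": 0},
    {"gripper": 1,"x": 2.892,"y": 2.118,"z": 0,"ax": 0,"ay": 0,"az": 0},
    {"gripper": 1,"x": 2.892,"y": 2.118,"z": 0,"ax": 0,"ay": 0,"az": 0},
    {"gripper": 1,"x": 2.892,"y": 2.118,"z": 0,"ax": 0,"ay": 0,"az": 0},
  ],
)

```text
clock: 22.9
position: [523.3, -62.6, 142.8]
ee_rot: [0.71, -0.704, 0.001, -0.001]
contact_force: [0.3, -0.8, -0.5]
gripper_width: 15.6
grasp_force: 58.5
```

Call:
send_rows(
  targets=[
    {"gripper": 1,"x": 2.892,"y": 2.118,"z": 0,"ax": 0,"ay": 0,"az": 0},
    {"gripper": 1,"x": 2.892,"y": 2.118,"z": 0,"ax": 0,"ay": 0,"az": 0},
    {"gripper": 1,"x": 2.892,"y": 2.118,"z": 0,"ax": 0,"ay": 0,"az": 0},
    {"gripper": 1,"x": 2.892,"y": 2.118,"z": 0,"ax": 0,"ay": 0,"az": 0},
    {"gripper": 1,"x": 2.892,"y": 2.118,"z": 0,"ax": 0,"ay": 0,"az": 0},
  ],
)

```text
clock: 23.32
position: [418.8, -208.0, 142.6]
ee_rot: [0.71, -0.704, 0.001, -0.001]
contact_force: [0.5, -0.4, -1.1]
gripper_width: 15.0
grasp_force: 58.5
```

Call:
send_rows(
  targets=[
    {"gripper": 1,"x": 2.892,"y": 2.25,"z": 0,"ax": 0,"ay": 0,"az": 0},
    {"gripper": 1,"x": 0,"y": 0,"z": 1,"ax": 0,"ay": 0,"az": 0},
    {"gripper": 1,"x": 0,"y": 0,"z": 0,"ax": 0,"ay": 0,"az": 0},
    {"gripper": 1,"x": 0,"y": 0,"z": 0,"ax": 0,"ay": 0,"az": 0},
    {"gripper": 1,"x": 0,"y": 0,"z": 0,"ax": 0,"ay": 0,"az": 0},
  ],
)

```text
clock: 23.73
position: [398.8, -235.9, 132.8]
ee_rot: [0.711, -0.704, 0.002, -0.001]
contact_force: [0.2, -1.0, -0.6]
gripper_width: 15.5
grasp_force: 58.5
```

```bash
python3 held.py 40 85; python3 kit.py w8.png
```

```text
t 23.73 pos [ 398.8 -235.9  132.8] w 15.5 F [ 0.2 -1.  -0.6] gf 58.5
R [[0.01, -1.0, 0.004], [-1.0, -0.01, -0.0], [0.0, -0.004, -1.0]]
n 1249 z-range rel tool [ 4.1  5.   6.9 19.3 23.5]
top rect world ((398.41058349609375, -245.97962951660156), (28.902320861816406, 13.245918273925781), 2.5886189937591553)
front face line: world ang -4.02 pt [ 397.6 -250.3] xrange [383.6 411.7]
OUT rect c 456.9 -157.8 size 29.9 14.3 ang 49.8 centroid 457.1 -157.9 area 237 R 15.4
OUT rect c 430.2 -210.8 size 132.2 114.0 ang 0.8 centroid 442.0 -230.3 area 7922 R 86.4
hole rect c 462.2 -236.1 size 40.7 41.6 ang 3.4 centroid 462.2 -236.3 area 1312 R 21.9
t 23.83 pos [ 399.1 -235.6  132.8] w 15.3 F [-0.8  0.2 -0.9] gf 58.5
R [[0.011, -1.0, 0.004], [-1.0, -0.011, -0.0], [0.0, -0.004, -1.0]]
```

Call:
send_rows(
  targets=[
    {"gripper": 1,"x": 0,"y": 0,"z": 1.5,"ax": 0,"ay": 0,"az": 0},
    {"gripper": 1,"x": 0,"y": 0,"z": 2,"ax": 0,"ay": 0,"az": 0},
    {"gripper": 1,"x": 0.04,"y": 0,"z": 1.3,"ax": 0,"ay": 0,"az": 0},
    {"gripper": 1,"x": 0,"y": 0,"z": 0,"ax": 0,"ay": 0,"az": 0},
    {"gripper": 1,"x": 0,"y": 0,"z": 0,"ax": 0,"ay": 0,"az": 0},
  ],
)

```text
clock: 24.25
position: [398.8, -236.2, 84.4]
ee_rot: [0.711, -0.703, 0.001, -0.001]
contact_force: [0.0, 0.5, -0.4]
gripper_width: 15.5
grasp_force: 58.5
```

Call:
send_rows(
  targets=[
    {"gripper": 1,"x": 0,"y": 0,"z": 0.5,"ax": 0,"ay": 0,"az": 0},
    {"gripper": 1,"x": 0,"y": 0,"z": 0.5,"ax": 0,"ay": 0,"az": 0},
    {"gripper": 1,"x": 0,"y": 0,"z": 0.4,"ax": 0,"ay": 0,"az": 0},
    {"gripper": 1,"x": 0,"y": 0,"z": 0.4,"ax": 0,"ay": 0,"az": 0},
    {"gripper": 1,"x": 0,"y": 0,"z": 0.3,"ax": 0,"ay": 0,"az": 0},
  ],
)

```text
clock: 24.67
position: [398.4, -236.6, 63.1]
ee_rot: [0.71, -0.704, 0.001, -0.001]
contact_force: [-0.5, 0.2, -0.5]
gripper_width: 15.3
grasp_force: 58.5
```

Call:
send_rows(
  targets=[
    {"gripper": 1,"x": 0,"y": 0,"z": 0.3,"ax": 0,"ay": 0,"az": 0},
    {"gripper": 1,"x": 0,"y": 0,"z": 0.3,"ax": 0,"ay": 0,"az": 0},
    {"gripper": 1,"x": 0,"y": 0,"z": 0.2,"ax": 0,"ay": 0,"az": 0},
    {"gripper": 1,"x": 0,"y": 0,"z": 0.2,"ax": 0,"ay": 0,"az": 0},
    {"gripper": 1,"x": 0,"y": 0,"z": 0,"ax": 0,"ay": 0,"az": 0},
  ],
)

```text
clock: 25.08
position: [399.6, -236.8, 54.0]
ee_rot: [0.71, -0.704, 0.002, -0.002]
contact_force: [0.4, 1.7, 3.4]
gripper_width: 15.4
grasp_force: 59.2
```

Call:
send_rows(
  targets=[
    {"gripper": 1,"x": 0,"y": 0,"z": 0.15,"ax": 0,"ay": 0,"az": 0},
    {"gripper": 1,"x": 0,"y": 0,"z": 0.15,"ax": 0,"ay": 0,"az": 0},
    {"gripper": 1,"x": 0,"y": 0,"z": 0.1,"ax": 0,"ay": 0,"az": 0},
    {"gripper": 1,"x": 0,"y": 0,"z": 0,"ax": 0,"ay": 0,"az": 0},
  ],
)

```text
clock: 25.42
position: [399.7, -237.2, 53.3]
ee_rot: [0.711, -0.703, 0.003, -0.001]
contact_force: [-7.4, 5.6, 31.2]
gripper_width: 15.3
grasp_force: 62.4
```

Call:
send_rows(
  targets=[
    {"gripper": 1,"x": 0,"y": 0,"z": -0.2,"ax": 0,"ay": 0,"az": 0},
    {"gripper": 0.3,"x": 0,"y": 0,"z": 0,"ax": 0,"ay": 0,"az": 0},
    {"gripper": 0.3,"x": 0,"y": 0,"z": 0,"ax": 0,"ay": 0,"az": 0},
    {"gripper": 0.3,"x": 0,"y": 0,"z": 0,"ax": 0,"ay": 0,"az": 0},
    {"gripper": 0.3,"x": 0,"y": 0,"z": -2,"ax": 0,"ay": 0,"az": 0},
  ],
)

```text
clock: 25.83
position: [395.5, -235.9, 68.3]
ee_rot: [0.71, -0.704, -0.003, 0.001]
contact_force: [-0.5, -1.3, -1.0]
gripper_width: 30.1
grasp_force: 0.0
```

Call:
send_rows(
  targets=[
    {"gripper": 0.3,"x": -1,"y": 0,"z": -3,"ax": 0,"ay": 0,"az": 0},
    {"gripper": 0.3,"x": -3,"y": 0,"z": -3,"ax": 0,"ay": 0,"az": 0},
    {"gripper": 0.3,"x": -2,"y": 0,"z": -2,"ax": 0,"ay": 0,"az": 0},
    {"gripper": 0.3,"x": 0,"y": 0,"z": 0,"ax": 0,"ay": 0,"az": 0},
    {"gripper": 0.3,"x": 0,"y": 0,"z": 0,"ax": 0,"ay": 0,"az": 0},
  ],
)

```text
clock: 26.25
position: [398.1, -176.5, 151.5]
ee_rot: [0.711, -0.703, 0.002, -0.002]
contact_force: [0.6, -0.7, -1.1]
gripper_width: 30.2
grasp_force: 0.0
```

```bash
python3 seat.py
cat > cap.py <<'E'
from h import *
b,d,m=shot('top'); P=cloud(d,m); Z=P[...,2]; hsv=cv2.cvtColor(b,cv2.COLOR_RGB2HSV)
g=(abs(P[...,0]-450)<130)&(abs(P[...,1]-185)<130)&(hsv[...,0]>8)&(hsv[...,0]<35)
for nm,k in (('captop',g&(Z>44)&(Z<55)),('grip',g&(Z>66)&(Z<85))):
    n,l,s4,c=cv2.connectedComponentsWithStats(k.astype(np.uint8)); i=1+np.argmax(s4[1:,4])
    q=P[l==i][:,:2].astype(np.float32); print(nm,len(q),cv2.minAreaRect(q),np.median(P[l==i][:,2]).round(1))
plan([450.5,181,180],7.8)
s,r=st();print(np.round(s['joints'],2))
E
python3 cap.py; python3 lid.py | head -4
```

```text
foam z 41.8
stem 501 [ 400.4 -237.2] top z [68.3 69.2]
stem 457 [ 462.7 -180.1] top z [67.8 68.6]
stem 442 [ 398.9 -181.3] top z [68.  68.9]
captop 1643 ((451.29986572265625, 181.4874267578125), (150.9857940673828, 134.380859375), 7.986234664916992) 48.8
grip 91 ((450.7569580078125, 181.07241821289062), (67.69249725341797, 14.201991081237793), 7.562707424163818) 76.7
t 26.35 pos [ 396.9 -177.2  149.8] w 29.8 F [ 0.4  0.1 -0.7] gf 0.0
R [[0.009, -1.0, 0.001], [-1.0, -0.009, 0.0], [-0.0, -0.001, -1.0]]
yaw now -89.51 az total -97.31 shift after turn cm [ 10.17 -34.76  -3.02] tilt err deg [-0.07  0.01 -0.  ]
t 26.35 pos [ 396.9 -177.2  149.8] w 29.8 F [ 0.4  0.1 -0.7] gf 0.0
R [[0.009, -1.0, 0.001], [-1.0, -0.009, 0.0], [-0.0, -0.001, -1.0]]
[-0.04  0.14 -0.56 -0.   -0.87  0.05]
z 40 n 95 x [25. 27. 29.] y [-60.  66.]
z 50 n 105 x [26. 28. 30.] y [-62.  65.]
z 60 n 101 x [-23.  29.  31.] y [-75.  67.]
z 70 n 101 x [29. 31. 33.] y [-61.  64.]
```

All three heads are home, with stem tops at 68 mm. The cap has not moved. I turn and go to the cap.

Call:
send_rows(
  targets=[
    {"gripper": 0,"x": 0,"y": 0,"z": -2,"ax": 0,"ay": 0,"az": -6.95},
    {"gripper": 0,"x": 0,"y": 0,"z": -1,"ax": 0,"ay": 0,"az": -6.95},
    {"gripper": 0,"x": 0,"y": 0,"z": 0,"ax": 0,"ay": 0,"az": -6.95},
    {"gripper": 0,"x": 0,"y": 0,"z": 0,"ax": 0,"ay": 0,"az": -6.95},
    {"gripper": 0,"x": 0,"y": 0,"z": 0,"ax": 0,"ay": 0,"az": -6.95},
  ],
)

```text
clock: 26.82
position: [396.8, -177.8, 179.6]
ee_rot: [0.889, -0.458, 0.0, -0.0]
contact_force: [-0.2, 0.2, -0.0]
gripper_width: 42.3
grasp_force: 0.0
```

Call:
send_rows(
  targets=[
    {"gripper": 0,"x": 0,"y": 0,"z": 0,"ax": 0,"ay": 0,"az": -6.95},
    {"gripper": 0,"x": 0,"y": 0,"z": 0,"ax": 0,"ay": 0,"az": -6.95},
    {"gripper": 0,"x": 0,"y": 0,"z": 0,"ax": 0,"ay": 0,"az": -6.95},
    {"gripper": 0,"x": 0,"y": 0,"z": 0,"ax": 0,"ay": 0,"az": -6.95},
    {"gripper": 0,"x": 0,"y": 0,"z": 0,"ax": 0,"ay": 0,"az": -6.95},
  ],
)

```text
clock: 27.23
position: [396.7, -177.8, 179.3]
ee_rot: [0.985, -0.171, -0.0, -0.0]
contact_force: [-0.5, 0.7, 0.3]
gripper_width: 42.8
grasp_force: 0.0
```

Call:
send_rows(
  targets=[
    {"gripper": 0,"x": 0,"y": 0,"z": 0,"ax": 0,"ay": 0,"az": -6.95},
    {"gripper": 0,"x": 0,"y": 0,"z": 0,"ax": 0,"ay": 0,"az": -6.95},
    {"gripper": 0,"x": 0,"y": 0,"z": 0,"ax": 0,"ay": 0,"az": -6.95},
    {"gripper": 0,"x": 0,"y": 0,"z": 0,"ax": 0,"ay": 0,"az": -6.95},
    {"gripper": 0,"x": 0,"y": 0,"z": 0,"ax": 0,"ay": 0,"az": 0},
  ],
)

```text
clock: 27.65
position: [396.8, -177.8, 179.4]
ee_rot: [0.998, 0.068, -0.0, -0.0]
contact_force: [0.7, -0.2, -0.2]
gripper_width: 42.5
grasp_force: 0.0
```

Call:
send_rows(
  targets=[
    {"gripper": 0,"x": 1.017,"y": -3.476,"z": 0,"ax": 0,"ay": 0,"az": 0},
    {"gripper": 0,"x": 1.017,"y": -3.476,"z": 0,"ax": 0,"ay": 0,"az": 0},
    {"gripper": 0,"x": 1.017,"y": -3.476,"z": 0,"ax": 0,"ay": 0,"az": 0},
    {"gripper": 0,"x": 1.017,"y": -3.476,"z": 0,"ax": 0,"ay": 0,"az": 0},
    {"gripper": 0,"x": 1.017,"y": -3.476,"z": 0,"ax": 0,"ay": 0,"az": 0},
  ],
)

```text
clock: 28.07
position: [424.0, 2.9, 180.1]
ee_rot: [0.998, 0.066, 0.001, 0.001]
contact_force: [0.7, -0.2, 0.0]
gripper_width: 42.2
grasp_force: 0.0
```

Call:
send_rows(
  targets=[
    {"gripper": 0,"x": 1.017,"y": -3.476,"z": 0,"ax": 0,"ay": 0,"az": 0},
    {"gripper": 0,"x": 1.017,"y": -3.476,"z": 0,"ax": 0,"ay": 0,"az": 0},
    {"gripper": 0,"x": 1.017,"y": -3.476,"z": 0,"ax": 0,"ay": 0,"az": 0},
    {"gripper": 0,"x": 1.017,"y": -3.476,"z": 0,"ax": 0,"ay": 0,"az": 0},
    {"gripper": 0,"x": 1.017,"y": -3.476,"z": 0,"ax": 0,"ay": 0,"az": 0},
  ],
)

```text
clock: 28.48
position: [450.9, 182.2, 180.0]
ee_rot: [0.998, 0.066, 0.001, 0.001]
contact_force: [0.7, -0.5, 0.4]
gripper_width: 42.6
grasp_force: 0.0
```

Call:
send_rows(
  targets=[
    {"gripper": 0,"x": 0,"y": 0,"z": 0,"ax": 0,"ay": 0,"az": 0},
    {"gripper": 0,"x": 0,"y": 0,"z": 0,"ax": 0,"ay": 0,"az": 0},
    {"gripper": 0,"x": 0,"y": 0,"z": 0,"ax": 0,"ay": 0,"az": 0},
  ],
)

```text
clock: 28.73
position: [450.6, 180.3, 179.8]
ee_rot: [0.998, 0.067, 0.0, 0.001]
contact_force: [-0.2, 0.2, -0.9]
gripper_width: 42.7
grasp_force: 0.0
```

```bash
cat > capw.py <<'E'
from h import *
im,d,m=shot('wrist','w9.png'); P=cloud(d,m); Z=P[...,2]; hsv=cv2.cvtColor(im,cv2.COLOR_RGB2HSV)
g=(abs(P[...,0]-450)<130)&(abs(P[...,1]-185)<130)&(hsv[...,0]>8)&(hsv[...,0]<35)&(hsv[...,1]>40)
for nm,k in (('captop',g&(Z>45)&(Z<53)),('grip',g&(Z>73.5)&(Z<80))):
    n,l,s4,c=cv2.connectedComponentsWithStats(k.astype(np.uint8)); i=1+np.argmax(s4[1:,4])
    q=P[l==i][:,:2].astype(np.float32); print(nm,len(q),cv2.minAreaRect(q),np.median(P[l==i][:,2]).round(1))
plan([451,181.3,54],8)
E
python3 capw.py
```

```text
captop 21854 ((452.7299499511719, 182.7108154296875), (149.7283477783203, 135.97866821289062), 7.7077741622924805) 48.8
grip 1315 ((453.5427551269531, 183.27093505859375), (69.15886688232422, 13.30355453491211), 7.98517370223999) 76.5
t 28.78 pos [450.6 179.9 180.1] w 42.7 F [0.4 0.6 1. ] gf 0.0
R [[0.991, 0.133, 0.002], [0.133, -0.991, -0.002], [0.001, 0.002, -1.0]]
yaw now 7.65 az total -0.35 shift after turn cm [ 0.06 -0.14 12.61] tilt err deg [ 0.11 -0.07 -0.  ]
```

View pics/w9.png

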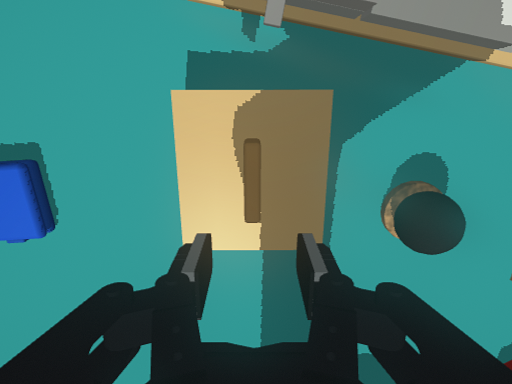

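The wrist view shows the bamboo cap with its grip at (252,181), between the blue case and the ball. I descend on the bar.

Call:
send_rows(
  targets=[
    {"gripper": 0,"x": 0.27,"y": -0.25,"z": 2,"ax": 0,"ay": 0,"az": -0.2},
    {"gripper": 0,"x": 0,"y": 0,"z": 3.5,"ax": 0,"ay": 0,"az": 0},
    {"gripper": 0,"x": 0,"y": 0,"z": 3,"ax": 0,"ay": 0,"az": 0},
    {"gripper": 0,"x": 0,"y": 0,"z": 2,"ax": 0,"ay": 0,"az": 0},
    {"gripper": 0,"x": 0,"y": 0,"z": 1,"ax": 0,"ay": 0,"az": 0},
  ],
)

```text
clock: 29.2
position: [452.1, 181.0, 63.2]
ee_rot: [0.998, 0.068, -0.001, 0.002]
contact_force: [0.1, -1.2, 0.8]
gripper_width: 42.6
grasp_force: 0.0
```

Call:
send_rows(
  targets=[
    {"gripper": 0,"x": 0,"y": 0,"z": 0.9,"ax": 0,"ay": 0,"az": 0},
    {"gripper": 0,"x": 0,"y": 0,"z": 0,"ax": 0,"ay": 0,"az": 0},
    {"gripper": 0,"x": 0,"y": 0,"z": 0,"ax": 0,"ay": 0,"az": 0},
    {"gripper": 1,"x": 0,"y": 0,"z": 0,"ax": 0,"ay": 0,"az": 0},
    {"gripper": 1,"x": 0,"y": 0,"z": 0,"ax": 0,"ay": 0,"az": 0},
  ],
)

```text
clock: 29.62
position: [454.5, 184.1, 58.1]
ee_rot: [0.998, 0.07, 0.003, -0.0]
contact_force: [0.7, 0.7, -0.7]
gripper_width: 19.4
grasp_force: 0.0
```

Call:
send_rows(
  targets=[
    {"gripper": 1,"x": 0,"y": 0,"z": 0,"ax": 0,"ay": 0,"az": 0},
    {"gripper": 1,"x": 0,"y": 0,"z": 0,"ax": 0,"ay": 0,"az": 0},
    {"gripper": 1,"x": 0,"y": 0,"z": 0,"ax": 0,"ay": 0,"az": 0},
    {"gripper": 1,"x": 0,"y": 0,"z": 0,"ax": 0,"ay": 0,"az": 0},
  ],
)

```text
clock: 29.95
position: [454.4, 184.0, 58.3]
ee_rot: [0.998, 0.07, 0.003, -0.0]
contact_force: [0.3, -1.5, 6.2]
gripper_width: 12.6
grasp_force: 61.3
```

```bash
sed -i 's/w9.png/wa.png/' capw.py; python3 capw.py
```

```text
captop 42428 ((475.72589111328125, 187.40652465820312), (103.91645812988281, 137.09934997558594), 7.91931676864624) 48.8
grip 3932 ((453.42144775390625, 183.98501586914062), (69.51563262939453, 15.168947219848633), 8.762750625610352) 76.6
t 30.0 pos [454.4 184.   58.3] w 12.6 F [-0.5 -2.8  5. ] gf 61.3
R [[0.99, 0.14, 0.005], [0.14, -0.99, 0.001], [0.005, 0.0, -1.0]]
yaw now 8.03 az total 0.03 shift after turn cm [-0.37  0.22  0.43] tilt err deg [ 0.01 -0.3  -0.  ]
```

Call:
send_rows(
  targets=[
    {"gripper": 1,"x": 0,"y": 0,"z": -1,"ax": 0,"ay": 0,"az": 0},
    {"gripper": 1,"x": 0,"y": 0,"z": -3,"ax": 0,"ay": 0,"az": 0},
    {"gripper": 1,"x": 0,"y": 0,"z": -4,"ax": 0,"ay": 0,"az": 0},
    {"gripper": 1,"x": 0,"y": 0,"z": -4,"ax": 0,"ay": 0,"az": 0},
    {"gripper": 1,"x": 0,"y": 0,"z": -1,"ax": 0,"ay": 0,"az": 0},
  ],
)

```text
clock: 30.42
position: [456.1, 185.7, 193.3]
ee_rot: [0.997, 0.07, 0.007, -0.003]
contact_force: [0.8, 1.7, -3.0]
gripper_width: 12.5
grasp_force: 60.1
```

Call:
send_rows(
  targets=[
    {"gripper": 1,"x": -0.3,"y": 1.6,"z": 0,"ax": 0,"ay": 0,"az": 0},
    {"gripper": 1,"x": -0.65,"y": 3.2,"z": 0,"ax": 0,"ay": 0,"az": 0},
    {"gripper": 1,"x": -0.65,"y": 3.2,"z": 0,"ax": 0,"ay": 0,"az": 0},
    {"gripper": 1,"x": -0.65,"y": 3.2,"z": 0,"ax": 0,"ay": 0,"az": 0},
    {"gripper": 1,"x": -0.65,"y": 3.2,"z": 0,"ax": 0,"ay": 0,"az": 0},
  ],
)

```text
clock: 30.83
position: [443.5, 36.0, 186.5]
ee_rot: [0.998, 0.07, 0.001, -0.0]
contact_force: [0.6, 0.4, -3.1]
gripper_width: 12.6
grasp_force: 60.1
```

Call:
send_rows(
  targets=[
    {"gripper": 1,"x": -0.65,"y": 3.2,"z": 0,"ax": 0,"ay": 0,"az": 0},
    {"gripper": 1,"x": -0.65,"y": 3.2,"z": 0,"ax": 0,"ay": 0,"az": 0},
    {"gripper": 1,"x": -0.65,"y": 3.2,"z": 0,"ax": 0,"ay": 0,"az": 0},
    {"gripper": 1,"x": -0.65,"y": 3.2,"z": 0,"ax": 0,"ay": 0,"az": 0},
    {"gripper": 1,"x": -0.65,"y": 3.2,"z": 0,"ax": 0,"ay": 0,"az": 0},
  ],
)

```text
clock: 31.25
position: [433.7, -126.9, 186.6]
ee_rot: [0.998, 0.07, 0.001, -0.0]
contact_force: [0.4, -0.0, -2.6]
gripper_width: 12.8
grasp_force: 60.1
```

Call:
send_rows(
  targets=[
    {"gripper": 1,"x": -0.65,"y": 3.2,"z": 0,"ax": 0,"ay": 0,"az": 0},
    {"gripper": 1,"x": -0.65,"y": 3.2,"z": 0,"ax": 0,"ay": 0,"az": 0},
    {"gripper": 1,"x": -0.3,"y": 1.64,"z": 0,"ax": 0,"ay": 0,"az": 3.6},
    {"gripper": 1,"x": 0,"y": 0,"z": 0,"ax": 0,"ay": 0,"az": 3.6},
    {"gripper": 1,"x": 0,"y": 0,"z": 0,"ax": 0,"ay": 0,"az": 0},
  ],
)

```text
clock: 31.67
position: [429.2, -208.2, 186.2]
ee_rot: [1.0, 0.005, 0.001, -0.0]
contact_force: [-0.3, 0.4, -3.1]
gripper_width: 12.5
grasp_force: 60.0
```

Call:
send_rows(
  targets=[
    {"gripper": 1,"x": 0,"y": 0,"z": 0,"ax": 0,"ay": 0,"az": 0},
    {"gripper": 1,"x": 0,"y": 0,"z": 0,"ax": 0,"ay": 0,"az": 0},
    {"gripper": 1,"x": 0,"y": 0,"z": 0,"ax": 0,"ay": 0,"az": 0},
  ],
)

```text
clock: 31.92
position: [430.1, -206.9, 186.9]
ee_rot: [1.0, 0.008, 0.002, -0.0]
contact_force: [0.3, 0.1, -3.0]
gripper_width: 12.4
grasp_force: 60.0
```

```bash
cat > place.py <<'E'
from h import *
s,r=st(); zt=s['position'][2]-9.3
def an(cam,h=zt,save=None):
    im,d,m=shot(cam,save); P=cloud(d,m); Z=P[...,2]
    k=(abs(Z-h)<4)&(abs(P[...,0]-430)<110)&(abs(P[...,1]+208)<110)
    n,l,s4,c=cv2.connectedComponentsWithStats(k.astype(np.uint8)); i=1+np.argmax(s4[1:,4]); w=P[l==i]
    print(cam,'cap top',len(w),cv2.minAreaRect(w[:,:2].astype(np.float32)),'z',np.median(w[:,2]).round(1))
    A=np.c_[w[:,:2]-[430,-208],np.ones(len(w))]; f=np.linalg.lstsq(A,w[:,2],rcond=None)[0]; print(' tilt deg x,y',np.degrees(f[:2]).round(2),'x-range',np.percentile(w[:,0],[.5,99.5]).round(1),'y-range',np.percentile(w[:,1],[.5,99.5]).round(1))
if __name__=='__main__': an('wrist',save='wb.png'); an('top')
E
python3 place.py
```

```text
t 31.92 pos [ 430.1 -206.9  186.9] w 12.4 F [ 0.3  0.1 -3. ] gf 60.0
R [[1.0, 0.016, 0.003], [0.016, -1.0, 0.0], [0.003, -0.0, -1.0]]
wrist cap top 42533 ((451.1872253417969, -205.9520263671875), (104.82589721679688, 137.36386108398438), 0.9138498902320862) z 177.4
 tilt deg x,y [-0.06  0.07] x-range [404.  503.5] y-range [-273.3 -138.4]
top cap top 671 ((391.3805847167969, -221.62472534179688), (74.67848205566406, 110.1772689819336), 0.7887856364250183) z 177.7
 tilt deg x,y [-0.09 -0.03] x-range [353.6 424.1] y-range [-275.4 -166.9]
```

View pics/wb.png

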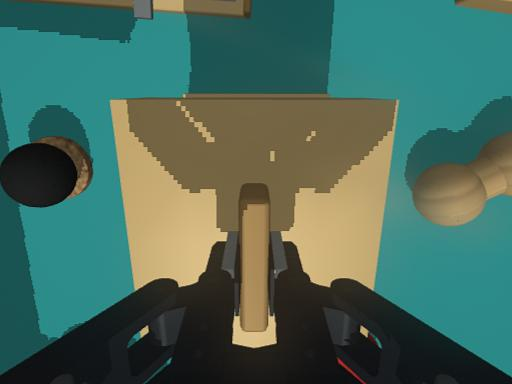

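The wrist view shows the cap held level over the kit box, bar at (255,260). I apply a small correction and lower in stages.

Call:
send_rows(
  targets=[
    {"gripper": 1,"x": 0.17,"y": 0.14,"z": 1,"ax": 0,"ay": 0,"az": 0},
    {"gripper": 1,"x": 0,"y": 0,"z": 2,"ax": 0,"ay": 0,"az": 0},
    {"gripper": 1,"x": 0,"y": 0,"z": 2,"ax": 0,"ay": 0,"az": 0},
    {"gripper": 1,"x": 0,"y": 0,"z": 1.5,"ax": 0,"ay": 0,"az": 0},
    {"gripper": 1,"x": 0,"y": 0,"z": 0.8,"ax": 0,"ay": 0,"az": 0},
  ],
)

```text
clock: 32.43
position: [430.8, -208.5, 111.5]
ee_rot: [1.0, 0.007, -0.0, -0.0]
contact_force: [-0.4, 0.4, -3.8]
gripper_width: 12.9
grasp_force: 59.9
```

Call:
send_rows(
  targets=[
    {"gripper": 1,"x": 0,"y": 0,"z": 0.4,"ax": 0,"ay": 0,"az": 0},
    {"gripper": 1,"x": 0,"y": 0,"z": 0,"ax": 0,"ay": 0,"az": 0},
    {"gripper": 1,"x": 0,"y": 0,"z": 0,"ax": 0,"ay": 0,"az": 0},
    {"gripper": 1,"x": 0,"y": 0,"z": 0,"ax": 0,"ay": 0,"az": 0},
  ],
)

```text
clock: 32.77
position: [433.0, -209.1, 110.9]
ee_rot: [1.0, 0.007, 0.003, 0.0]
contact_force: [-0.3, -0.5, -2.3]
gripper_width: 12.5
grasp_force: 59.9
```

```bash
python3 place.py
```

```text
t 32.77 pos [ 433.  -209.1  110.9] w 12.5 F [-0.3 -0.5 -2.3] gf 59.9
R [[1.0, 0.014, 0.006], [0.014, -1.0, -0.001], [0.006, 0.001, -1.0]]
wrist cap top 42549 ((453.866943359375, -208.21185302734375), (105.38412475585938, 136.8509521484375), 0.7633224129676819) z 101.4
 tilt deg x,y [0.05 0.01] x-range [406.9 506.5] y-range [-275.5 -140.6]
top cap top 526 ((392.1067199707031, -223.6272735595703), (70.61822509765625, 109.13275909423828), 0.8052323460578918) z 101.8
 tilt deg x,y [-0.31  0.05] x-range [356.5 424.6] y-range [-277.9 -170.9]
```

Call:
send_rows(
  targets=[
    {"gripper": 1,"x": -0.1,"y": -0.06,"z": 0.5,"ax": 0,"ay": 0,"az": 0},
    {"gripper": 1,"x": 0,"y": 0,"z": 0.5,"ax": 0,"ay": 0,"az": 0},
    {"gripper": 1,"x": 0,"y": 0,"z": 0.3,"ax": 0,"ay": 0,"az": 0},
    {"gripper": 1,"x": 0,"y": 0,"z": 0.2,"ax": 0,"ay": 0,"az": 0},
    {"gripper": 1,"x": 0,"y": 0,"z": 0,"ax": 0,"ay": 0,"az": 0},
  ],
)

```text
clock: 33.28
position: [430.8, -208.3, 94.3]
ee_rot: [1.0, 0.007, 0.001, -0.0]
contact_force: [-0.8, -0.0, -3.1]
gripper_width: 12.8
grasp_force: 60.1
```

Call:
send_rows(
  targets=[
    {"gripper": 1,"x": 0,"y": 0,"z": 0.3,"ax": 0,"ay": 0,"az": 0},
    {"gripper": 1,"x": 0,"y": 0,"z": 0.3,"ax": 0,"ay": 0,"az": 0},
    {"gripper": 1,"x": 0,"y": 0,"z": 0.1,"ax": 0,"ay": 0,"az": 0},
    {"gripper": 1,"x": 0,"y": 0,"z": 0,"ax": 0,"ay": 0,"az": 0},
    {"gripper": 1,"x": 0,"y": 0,"z": 0,"ax": 0,"ay": 0,"az": 0},
  ],
)

```text
clock: 33.7
position: [431.3, -208.4, 88.3]
ee_rot: [1.0, 0.007, 0.002, 0.0]
contact_force: [-0.9, 1.1, 0.1]
gripper_width: 12.7
grasp_force: 60.5
```

Call:
send_rows(
  targets=[
    {"gripper": 1,"x": 0,"y": 0,"z": 0.1,"ax": 0,"ay": 0,"az": 0},
    {"gripper": 1,"x": 0,"y": 0,"z": 0,"ax": 0,"ay": 0,"az": 0},
    {"gripper": 0,"x": 0,"y": 0,"z": 0,"ax": 0,"ay": 0,"az": 0},
    {"gripper": 0,"x": 0,"y": 0,"z": 0,"ax": 0,"ay": 0,"az": 0},
    {"gripper": 0,"x": 0,"y": 0,"z": 0,"ax": 0,"ay": 0,"az": 0},
  ],
)

```text
clock: 34.12
position: [431.6, -208.5, 87.1]
ee_rot: [1.0, 0.007, 0.002, 0.0]
contact_force: [-1.2, -0.1, 0.1]
gripper_width: 42.7
grasp_force: 0.0
```

Call:
send_rows(
  targets=[
    {"gripper": 0,"x": 0,"y": 0,"z": -1,"ax": 0,"ay": 0,"az": 0},
    {"gripper": 0,"x": 0,"y": 0,"z": -3,"ax": 0,"ay": 0,"az": 0},
    {"gripper": 0,"x": 0,"y": 0,"z": -4,"ax": 0,"ay": 0,"az": 0},
    {"gripper": 0,"x": -2,"y": 0,"z": -3,"ax": 0,"ay": 0,"az": 0},
    {"gripper": 0,"x": -2,"y": 0,"z": 0,"ax": 0,"ay": 0,"az": 0},
  ],
)

```text
clock: 34.53
position: [395.1, -210.2, 203.0]
ee_rot: [1.0, 0.008, 0.008, 0.002]
contact_force: [0.2, 0.5, 0.9]
gripper_width: 43.3
grasp_force: 0.0
```

Call:
send_rows(
  targets=[
    {"gripper": 0.6,"x": 0,"y": 0,"z": 0,"ax": 0,"ay": 0,"az": 0},
    {"gripper": 0.6,"x": 0,"y": 0,"z": 0,"ax": 0,"ay": 0,"az": 0},
    {"gripper": 0.6,"x": 0,"y": 0,"z": 0,"ax": 0,"ay": 0,"az": 0},
  ],
)

```text
clock: 34.78
position: [391.0, -209.0, 196.6]
ee_rot: [1.0, 0.007, 0.002, 0.0]
contact_force: [0.3, 0.8, -0.1]
gripper_width: 17.1
grasp_force: 0.0
```

```bash
python3 - <<'E'
from place import an
from h import *
an('wrist',79,'wc.png'); an('top',79)
s,r=st()
# kitbox rim from top/wrist
im,d,m=shot('wrist'); P=cloud(d,m); Z=P[...,2]
k=(Z>15)&(Z<33)&(abs(P[...,0]-430)<90)&(abs(P[...,1]+208)<90); print('rim pts',k.sum(),P[k].mean(0) if k.sum() else '')
# orange lid above
k=(abs(P[...,1]-28)<80)&(Z>30); print(k.sum()); print(np.round(s['joints'],2))
E
python3 lid.py|tail -6
```

```text
t 34.78 pos [ 391.  -209.   196.6] w 17.1 F [ 0.3  0.8 -0.1] gf 0.0
R [[1.0, 0.014, 0.003], [0.014, -1.0, -0.0], [0.003, 0.0, -1.0]]
wrist cap top 28100 ((429.75213623046875, -207.58865356445312), (150.80987548828125, 136.55369567871094), 0.8149271011352539) z 78.8
 tilt deg x,y [0.04 0.02] x-range [355.8 504.7] y-range [-274.9 -140.1]
top cap top 220 ((370.9064025878906, -236.74375915527344), (32.70543670654297, 81.25178527832031), 0.7860962152481079) z 79.0
 tilt deg x,y [ 1.   -0.16] x-range [354.2 387.1] y-range [-277.5 -196.4]
t 34.88 pos [ 391.2 -209.   196.2] w 17.1 F [0.7 0.4 0.9] gf 0.0
R [[1.0, 0.014, 0.002], [0.014, -1.0, -0.0], [0.002, 0.0, -1.0]]
rim pts 0 
3881
[-0.12  0.1  -0.47 -0.   -1.    1.71]
z 100 n 107 x [33. 35. 36.] y [-59.  68.]
z 110 n 111 x [34. 36. 38.] y [-62.  66.]
z 120 n 383 x [15. 29. 38.] y [-60.  66.]
z 130 n 41 x [16. 20. 30.] y [-55.  64.]
z 140 n 11 x [20. 23. 23.] y [-2.  7.]
z 150 n 10 x [19. 22. 25.] y [-2.  9.]
```

Cap seated: top 79 mm, level, centred on the box. Now the orange lid gets shut: I go over it and push from the far side with closed fingers.

Call:
send_rows(
  targets=[
    {"gripper": 1,"x": 0,"y": 0,"z": -1.5,"ax": 0,"ay": 0,"az": 4},
    {"gripper": 1,"x": 0,"y": 0,"z": -1.5,"ax": 0,"ay": 0,"az": 0},
    {"gripper": 1,"x": 2.876,"y": -2.113,"z": 0,"ax": 0,"ay": 0,"az": 0},
    {"gripper": 1,"x": 2.876,"y": -2.113,"z": 0,"ax": 0,"ay": 0,"az": 0},
    {"gripper": 1,"x": 2.876,"y": -2.113,"z": 0,"ax": 0,"ay": 0,"az": 0},
  ],
)

```text
clock: 35.4
position: [481.7, -149.8, 227.2]
ee_rot: [1.0, -0.028, 0.002, 0.0]
contact_force: [0.6, -0.5, -0.3]
gripper_width: -0.1
grasp_force: 0.0
```

Call:
send_rows(
  targets=[
    {"gripper": 1,"x": 2.876,"y": -2.113,"z": 0,"ax": 0,"ay": 0,"az": 0},
    {"gripper": 1,"x": 2.876,"y": -2.113,"z": 0,"ax": 0,"ay": 0,"az": 0},
    {"gripper": 1,"x": 2.876,"y": -2.113,"z": 0,"ax": 0,"ay": 0,"az": 0},
    {"gripper": 1,"x": 2.876,"y": -2.113,"z": 0,"ax": 0,"ay": 0,"az": 0},
    {"gripper": 1,"x": 2.876,"y": -2.113,"z": 0,"ax": 0,"ay": 0,"az": 0},
  ],
)

```text
clock: 35.82
position: [631.4, -51.7, 226.6]
ee_rot: [1.0, -0.028, 0.001, 0.0]
contact_force: [0.8, -1.2, 0.4]
gripper_width: -0.1
grasp_force: 0.0
```

Call:
send_rows(
  targets=[
    {"gripper": 1,"x": 2.876,"y": -2.113,"z": 0,"ax": 0,"ay": 0,"az": 0},
    {"gripper": 1,"x": 2.876,"y": -2.113,"z": 0,"ax": 0,"ay": 0,"az": 0},
    {"gripper": 1,"x": 2.876,"y": -2.113,"z": 0,"ax": 0,"ay": 0,"az": 0},
    {"gripper": 1,"x": 2.876,"y": -2.113,"z": 0,"ax": 0,"ay": 0,"az": 0},
    {"gripper": 1,"x": 0,"y": 0,"z": 0,"ax": 0,"ay": 0,"az": 0},
  ],
)

```text
clock: 36.23
position: [753.4, 28.9, 222.7]
ee_rot: [1.0, -0.026, 0.0, 0.0]
contact_force: [-0.5, -0.1, -2.0]
gripper_width: 0.0
grasp_force: 0.0
```

Call:
send_rows(
  targets=[
    {"gripper": 1,"x": 0,"y": 0,"z": 0,"ax": 0,"ay": 0,"az": 0},
    {"gripper": 1,"x": 0,"y": 0,"z": 0,"ax": 0,"ay": 0,"az": 0},
  ],
)

```text
clock: 36.4
position: [749.2, 24.9, 226.4]
ee_rot: [1.0, -0.028, 0.0, 0.0]
contact_force: [0.5, 0.1, 0.3]
gripper_width: -0.4
grasp_force: 0.0
```

Run:
```python
from h import *
plan([746,25,110],-3.2); st()
a=np.radians([98,88,78,68,58,48,38,28,19,10,3,0])
C=np.c_[7.5*-np.cos(a)+2.6*np.sin(a),7.5*np.sin(a)+2.6*np.cos(a)]
print('start local tcp x',C[0,0]+1.1,'z',C[0,1]+4); print(np.c_[np.diff(C[:,0]),-np.diff(C[:,1])].round(2).tolist())
```

```text
t 36.4 pos [749.2  24.9 226.4] w -0.4 F [0.5 0.1 0.3] gf 0.0
R [[0.998, -0.056, 0.001], [-0.056, -0.998, -0.001], [0.001, 0.001, -1.0]]
yaw now -3.19 az total 0.01 shift after turn cm [-3.200e-01  1.000e-02  1.164e+01] tilt err deg [ 0.05 -0.06 -0.  ]
t 36.4 pos [749.2  24.9 226.4] w -0.4 F [0.5 0.1 0.3] gf 0.0
R [[0.998, -0.056, 0.001], [-0.056, -0.998, -0.001], [0.001, 0.001, -1.0]]
start local tcp x 4.7184952359285735 z 11.065160453065609
[[-1.28, -0.52], [-1.35, -0.29], [-1.38, -0.05], [-1.37, 0.19], [-1.32, 0.42], [-1.22, 0.65], [-1.09, 0.85], [-0.84, 0.92], [-0.69, 1.04], [-0.42, 0.87], [-0.15, 0.39]]
```

Call:
send_rows(
  targets=[
    {"gripper": 1,"x": 0,"y": 0,"z": 3,"ax": 0,"ay": 0,"az": 0},
    {"gripper": 1,"x": 0,"y": 0,"z": 3.5,"ax": 0,"ay": 0,"az": 0},
    {"gripper": 1,"x": 0,"y": 0,"z": 3,"ax": 0,"ay": 0,"az": 0},
    {"gripper": 1,"x": 0,"y": 0,"z": 2,"ax": 0,"ay": 0,"az": 0},
    {"gripper": 1,"x": -0.8,"y": 0,"z": 0,"ax": 0,"ay": 0,"az": 0},
  ],
)

```text
clock: 36.82
position: [738.3, 23.8, 107.1]
ee_rot: [1.0, -0.029, -0.003, 0.001]
contact_force: [-0.2, 0.3, -1.0]
gripper_width: -0.1
grasp_force: 0.0
```

Call:
send_rows(
  targets=[
    {"gripper": 1,"x": -1,"y": 0,"z": 0,"ax": 0,"ay": 0,"az": 0},
    {"gripper": 1,"x": -1.28,"y": 0,"z": -0.52,"ax": 0,"ay": 0,"az": 0},
    {"gripper": 1,"x": -1.35,"y": 0,"z": -0.29,"ax": 0,"ay": 0,"az": 0},
    {"gripper": 1,"x": -1.38,"y": 0,"z": -0.05,"ax": 0,"ay": 0,"az": 0},
    {"gripper": 1,"x": -1.37,"y": 0,"z": 0.19,"ax": 0,"ay": 0,"az": 0},
  ],
)

```text
clock: 37.23
position: [678.0, 27.8, 121.9]
ee_rot: [1.0, -0.028, 0.004, -0.0]
contact_force: [1.4, -0.4, -0.6]
gripper_width: -0.0
grasp_force: 0.7
```

```bash
python3 lid.py; python3 -c "
from h import *
st()"
```

```text
z 50 n 134 x [16. 20. 24.] y [-62.  65.]
z 60 n 184 x [12. 16. 20.] y [-59.  68.]
z 70 n 190 x [ 6. 11. 15.] y [-63.  68.]
z 80 n 183 x [1. 5. 9.] y [-61.  68.]
z 90 n 198 x [-5. -0.  4.] y [-60.  66.]
z 100 n 183 x [-10.  -6.  -2.] y [-60.  66.]
z 110 n 169 x [-16. -12.  -8.] y [-62.  66.]
z 120 n 208 x [-32. -18. -14.] y [-59.  66.]
z 130 n 44 x [-39. -20.  -1.] y [-62.  66.]
z 140 n 6 x [-48. -24.   1.] y [-10.  12.]
t 37.28 pos [674.9  28.  121.2] w -0.2 F [-2.9  0.1 -0.9] gf 0.3
R [[0.998, -0.057, 0.004], [-0.057, -0.998, 0.0], [0.004, -0.001, -1.0]]
```

Lid at about 60° and following. I continue.

Call:
send_rows(
  targets=[
    {"gripper": 1,"x": -1.32,"y": 0,"z": 0.42,"ax": 0,"ay": 0,"az": 0},
    {"gripper": 1,"x": -1.22,"y": 0,"z": 0.65,"ax": 0,"ay": 0,"az": 0},
    {"gripper": 1,"x": -1.09,"y": 0,"z": 0.85,"ax": 0,"ay": 0,"az": 0},
    {"gripper": 1,"x": -0.84,"y": 0,"z": 0.92,"ax": 0,"ay": 0,"az": 0},
    {"gripper": 1,"x": -0.69,"y": 0,"z": 1.04,"ax": 0,"ay": 0,"az": 0},
  ],
)

```text
clock: 37.7
position: [626.2, 31.0, 82.3]
ee_rot: [1.0, -0.028, 0.003, -0.0]
contact_force: [0.0, -0.3, 1.8]
gripper_width: 0.1
grasp_force: 0.9
```

Call:
send_rows(
  targets=[
    {"gripper": 1,"x": -0.42,"y": 0,"z": 0.6,"ax": 0,"ay": 0,"az": 0},
    {"gripper": 1,"x": -0.15,"y": 0,"z": 0.4,"ax": 0,"ay": 0,"az": 0},
    {"gripper": 1,"x": 0,"y": 0,"z": 0,"ax": 0,"ay": 0,"az": 0},
    {"gripper": 1,"x": 0,"y": 0,"z": 0,"ax": 0,"ay": 0,"az": 0},
  ],
)

```text
clock: 38.03
position: [621.4, 31.9, 70.8]
ee_rot: [1.0, -0.028, 0.002, 0.0]
contact_force: [-0.2, 0.1, 0.2]
gripper_width: 0.6
grasp_force: 0.0
```

Call:
send_rows(
  targets=[
    {"gripper": 1,"x": -0.7,"y": 0,"z": 0.2,"ax": 0,"ay": 0,"az": 0},
    {"gripper": 1,"x": 0,"y": 0,"z": 0.2,"ax": 0,"ay": 0,"az": 0},
    {"gripper": 1,"x": 0,"y": 0,"z": 0.1,"ax": 0,"ay": 0,"az": 0},
    {"gripper": 1,"x": 0,"y": 0,"z": 0.05,"ax": 0,"ay": 0,"az": 0},
    {"gripper": 1,"x": 0,"y": 0,"z": 0,"ax": 0,"ay": 0,"az": 0},
  ],
)

```text
clock: 38.45
position: [613.6, 32.6, 66.5]
ee_rot: [1.0, -0.028, 0.001, 0.0]
contact_force: [-4.8, 0.9, 9.0]
gripper_width: -0.2
grasp_force: 4.2
```

Call:
send_rows(
  targets=[
    {"gripper": 1,"x": 0,"y": 0,"z": 0.1,"ax": 0,"ay": 0,"az": 0},
    {"gripper": 1,"x": 0,"y": 0,"z": 0,"ax": 0,"ay": 0,"az": 0},
    {"gripper": 1,"x": 0,"y": 0,"z": -1.5,"ax": 0,"ay": 0,"az": 0},
    {"gripper": 1,"x": 0,"y": 0,"z": -4,"ax": 0,"ay": 0,"az": 0},
    {"gripper": 1,"x": -1,"y": 0,"z": -4,"ax": 0,"ay": 0,"az": 0},
  ],
)

```text
clock: 38.87
position: [603.8, 32.8, 158.3]
ee_rot: [1.0, -0.028, 0.0, 0.001]
contact_force: [2.3, -0.2, -0.2]
gripper_width: 0.0
grasp_force: 0.0
```

Call:
send_rows(
  targets=[
    {"gripper": 1,"x": -3,"y": 0,"z": -3,"ax": 0,"ay": 0,"az": 0},
    {"gripper": 1,"x": -3,"y": 0,"z": -3,"ax": 0,"ay": 0,"az": 0},
    {"gripper": 1,"x": -2,"y": 0,"z": 0,"ax": 0,"ay": 0,"az": 0},
    {"gripper": 1,"x": 0,"y": 0,"z": 0,"ax": 0,"ay": 0,"az": 0},
    {"gripper": 1,"x": 0,"y": 0,"z": 0,"ax": 0,"ay": 0,"az": 0},
  ],
)

```text
clock: 39.28
position: [524.2, 37.7, 218.5]
ee_rot: [1.0, -0.028, 0.003, -0.0]
contact_force: [0.8, 0.4, -0.3]
gripper_width: 0.0
grasp_force: 0.0
```

Run:
```python
from place import an
from h import *
an('top',79); an('scene',79,'sd.png')
im,d,m=shot('wrist','wd.png'); P=cloud(d,m); Z=P[...,2]; hsv=cv2.cvtColor(im,cv2.COLOR_RGB2HSV)
H,S=hsv[...,0].astype(int),hsv[...,1].astype(int)
k=(H<18)&(S>150)&(abs(P[...,0]-638)<50)&(abs(P[...,1]-30)<70)&(Z>50)
w=P[k]; A=np.c_[w[:,0]-638,w[:,1]-30,np.ones(len(w))]; f=np.linalg.lstsq(A,w[:,2],rcond=None)[0]; print('lid slope deg',np.degrees(f[:2]).round(2),'z',f[2].round(1))
k=(abs(P[...,0]-638)<35)
for y0 in (179,-119):
    kk=k&(abs(P[...,1]-y0)<40)&(Z>50)
    if kk.sum()>100:
        w=P[kk];A=np.c_[w[:,0]-638,w[:,1]-y0,np.ones(len(w))]; f=np.linalg.lstsq(A,w[:,2],rcond=None)[0]; print('nbr',np.degrees(f[:2]).round(2),f[2].round(1))
a=cv2.imread('pics/sd.png'); b=cv2.imread('pics/wd.png')
cv2.imwrite('pics/fin.png',np.vstack([cv2.resize(a[130:280,70:450],(684,270)),cv2.resize(b,(432,324))[:, :].copy() if False else cv2.copyMakeBorder(cv2.resize(b,(432,324)),0,0,126,126,cv2.BORDER_CONSTANT)]))
```

```text
t 39.28 pos [524.2  37.7 218.5] w 0.0 F [ 0.8  0.4 -0.3] gf 0.0
R [[0.998, -0.055, 0.005], [-0.055, -0.998, 0.001], [0.005, -0.001, -1.0]]
top cap top 1687 ((428.27874755859375, -208.79220581054688), (148.27215576171875, 137.637939453125), 0.8289587497711182) z 79.1
 tilt deg x,y [0.02 0.02] x-range [353.7 502.3] y-range [-276.6 -141.4]
scene cap top 1068 ((429.557861328125, -203.74598693847656), (155.37118530273438, 136.8714141845703), 0.9604998230934143) z 78.5
 tilt deg x,y [0.07 0.17] x-range [353.9 506.6] y-range [-270.8 -135.9]
lid slope deg [-5.    0.45] z 67.5
nbr [0.07 0.02] 66.4
nbr [ 0.05 -0.01] 66.3
```

View pics/fin.png

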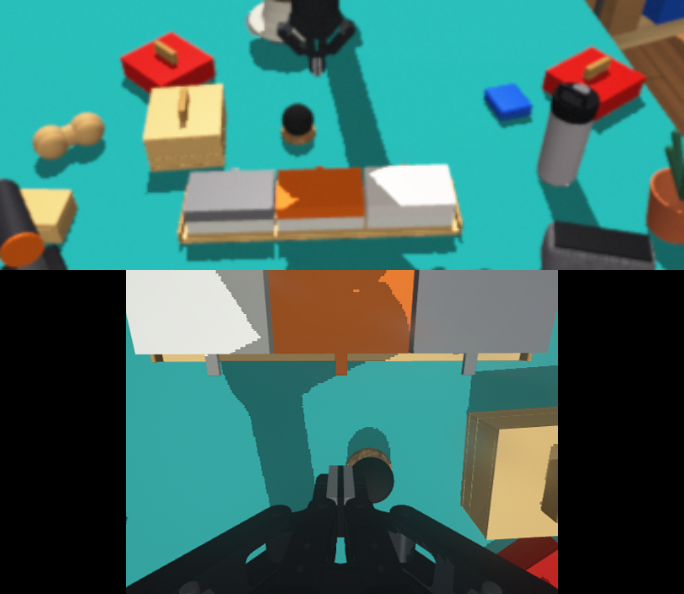

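The final views show the cap on the kit box (185,125) and all three lids down, with the orange one level with its neighbours. I verify the orange slope without edge pixels.

Run:
```python
from h import *
for c in ('wrist','scene'):
    im,d,m=shot(c); P=cloud(d,m); Z=P[...,2]
    for y0,n in ((30,'orange'),(179,'white'),(-119,'grey')):
        k=(abs(P[...,0]-638)<35)&(abs(P[...,1]-y0)<45)&(Z>60)&(Z<90); w=P[k]
        A=np.c_[w[:,0]-638,w[:,1]-y0,np.ones(len(w))]; f=np.linalg.lstsq(A,w[:,2],rcond=None)[0]; print(c,n,len(w),np.degrees(f[:2]).round(2),f[2].round(1))
```

```text
wrist orange 9182 [0.05 0.01] 66.4
wrist white 8919 [ 0.06 -0.01] 66.4
wrist grey 8387 [-0.01 -0.  ] 66.3
scene orange 500 [-0.06  0.27] 66.4
scene white 485 [ 0.24 -0.23] 66.6
scene grey 516 [-0.11 -0.24] 66.0
```

```bash
python3 -c "
from bench import arm
print(arm.job_done())"
```

```text
the job is handed in; nothing more can be done
None
```

The job is handed in at about 39 s: the three heads found (spade, fork and cushion) are pressed fully home, the lid sits level on the kit box, and the orange compartment is shut, level with the other two, which stayed closed.

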